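# Move the drained slide carrier to the other swing-out hook and fold the first one away

## Task

The slide carrier on the drying board has drained. Swing the folded hook all the way out until you feel it rest against its stop, hang the carrier on it by its bar, behind the hook's upright post, then fold the emptied hook flat, parallel to the board, until it rests against its stop too. The hooks are stiff, so feel for their stops without forcing them, handle the glass gently, do not let the carrier bump the bench or tip over, and leave the things around alone.

Things in the scene. Friction and masses are not known exactly. Their poses are not given: they have to be found in the camera images.
- board: drying board fixed on the bench: white upright board 330 mm wide, 12 thick, top edge 194 above the bench (9 above the hook arms' upper face), on steel feet. Origin on the bench under the middle of its front face; x points into the board, y along it to the left, z up. Carries two steel hooks of one make, 160 apart
- hook_a: hook that stands swung out with the carrier on it at the start (left or right one). Origin on its upright hinge axis, 24 mm before the board's face, at the height of the arm's flat upper face (185 above the bench); axes as the board's. Arm: bar 10 wide, 10 deep. To fold, it turns clockwise seen from above, 70 to 110 degrees, till it points along +y, parallel to the board
- hook_b: the other hook, empty and folded flat at the start (up to 2 degrees out); same make and origin as hook_a. Folded, its arm points along +y; it swings out anticlockwise seen from above until it points about along -x, to the robot. Its own stop screw ends the travel somewhere between 70 and 110 degrees from flat, to be felt
- hook_a_tip (a point): point on the axis of the upright round post at the end of hook_a's arm, 80 mm from the hinge axis, 15 above the arm's upper face. Post: 10 across, with a 12 mm ball head, top 29 above that face; may be pinched from above
- hook_b_tip (a point): the same point on hook_b's post. Both hinges are friction hinges: it takes 5 N at the post to turn an arm, and it stays where it is left. At either end of its travel the arm meets a stop whose rubber bush gives 1 degree for every 4 N at the post and springs back; more than 5 degrees (20 N) beyond a stop strains it
- hook_a_seat (a point): middle of the saddle on hook_a's arm where the carrier's bar rests: 67 mm from the hinge axis, 13 inward of the post's axis, 3 above the arm's upper face (so at the axis of a bar lying in it). y points along the arm from hinge to post, x across it, z up. Saddle between post and a 5 mm high ridge: the bar has 3 mm play either way along it
- hook_b_seat (a point): the same point on hook_b's arm
- carrier: slide carrier: grey basket of glass slides, 50 (x) x 88 (y) x 34 (z) mm, hung from a steel wire bail; 0.18 to 0.29 kg. Origin under the middle of the basket. Wires at y = +-40 mm rise to a level round bar along y. The window between bar and basket is 62 high, 75 wide; the hook's arm passes through it along x, with the post on the -x side of the bar
- carrier_bar (a point): middle of the axis of the carrier's bar, 6 mm thick, 99 above the carrier's origin; axes as the carrier's. On it stands a grey finger tab, 8 (x) x 24 (y) mm, from 3 to 45 mm above this point, to be gripped across its 24 mm
- drip_tray: flat steel drip tray, 80 x 112 mm with a 12 mm rim, fixed on the bench under hook_a; origin under its middle
- dropper_white: small white dropper bottle, 27 mm across, 66 mm tall, standing close in front of the drying board between the hooks, under their level; origin under its middle; loose, to be left alone
- oil_amber: small amber bottle with black cap, 31 mm across, 62 mm tall, in front of the left end of the board; origin under its middle; loose, to be left alone
- petri_0: shallow round dish, 61 mm across, 15 mm tall, to the left of the board; origin under its middle; loose, to be left alone
- coverslip_box: flat clear box, 74 x 92 x 26 mm, lying to the left of the board; origin under its middle; loose, to be left alone
Not all that is in view belongs to the job. Leave any green look-alike of the carrier alone.

How it is judged:
By the outcome, as a careful person would: the job done as asked, in the order asked, and still so for the second after the job is handed in, with the robot touching nothing.
It also fails if it takes over 72 s, if anything falls off the work surface, if the arm or the gripper's body presses on something with over 40 N, if the wrist force passes 120 N, or if a joint passes its speed limit or range.

## Robot

A 7-joint arm with a two-finger parallel gripper is mounted at the origin on a cart in front of the work surface, level with it; the furniture and walls round the work are solid. World frame = base frame: x ahead of the robot, y to its left, z up, the work surface at z = 0. Lengths are in m, angles in rad, forces in N, time in s.
With the tool pointing down it reaches from about 0.425 to 0.975 m from the base axis. Payload 16.7 kg.
Tool frame: the origin (TCP) lies midway between the tips of the shut fingers; the grasp point (between the pads) lies 19 mm behind it; z points along the fingers, y is the line along which they close (so a half turn about z gives the same grasp; the last joint's range is limited). The gripper opens to 85 mm and grips with 20 to 120 N. Pads are 22 mm wide; open, the fingers measure 114 mm over their backs; the gripper's body (76 mm by 85 mm) begins 54 mm behind the grasp point. The pads swing forward as they close: fully open they stand 13 mm farther back than shut.
Start: joints at [0.966, 0.426, 0.074, 1.606, -0.034, 1.111, -0.067], TCP at [0.297, -0.606, 0.204] pointing down, gripper open.
Joint ranges: [-2.85, 2.85], [-0.5, 2.14], [-1.23, 1.37], [0.21, 2.46], [-1.02, 4.16], [0.16, 2.05], [-2.73, 2.73]. Speed limits (rad/s): [1.89, 1.89, 2.39, 2.39, 3.01, 3.01, 3.01].

## Interface

Orientations are given as a 3x3 rotation matrix whose columns are the frame's x, y, z axes.
In Python, from rig import ctrl, cams gives the robot as it stands.
- The arm moves only by the tool step_arm, never from a script. Its argument "series" is one flat list of numbers, 7 for each row, row after row: the shift along the tool's x, y, z scaled (see below), then the turn, a rotation vector about the tool's x, y, z scaled (see below), then the opening, from 0 (shut) to 1 (fully open). In form: [x, y, z, rx, ry, rz, hand, x, y, z, rx, ry, rz, hand, ...]. A call has 1 to 5 rows; each row shifts and turns the commanded pose from where the row before left it, along the tool's axes as they then stand; what a row does not reach is not made up. The controller multiplies each number of a shift by 25 cm and each number of a turn by 120 degrees. A row lasts 1/8 s, in which the tool goes at most 62.5 mm and 10.7 degrees, less where a joint would pass 70% of its speed; a pose out of reach is approached as far as the arm can. A call with a number of a shift or a turn outside -1 to 1 is refused whole. A call with a gripper value outside its range is refused whole. The fingers move at their own pace and stop on an object; "newtons" is the grip in N (left out, the last holds). Time passes only in rows, so rows that do not move let the fingers close. It gives the time, the measured TCP pose, the force, the opening and the grip force at its end, in the units of the state.
- ctrl.state(): the state, without advancing time (a new reading comes with each control period).
- cams.snapshot(name): name is "side" or "top"; returns a dict with "image" (384x512x3 uint8, red, green, blue), "range_z" (384x512 float32, m along the optical axis (not along the pixel's ray), 0 where there is no reading), "fx", "fy", "cx", "cy" (pixels), "origin" and "attitude" of the camera in the world. Camera axes: x right, y down, z forward; pixel columns grow to the right and rows downward; lengths in m; the calibration is good to about 2 mm. A picture is of the moment at which its call begins.
- ctrl.hand_in(): hands the job in; it is judged then, once.
The state is a dict: "t": time; "joint_positions": joint angles; "qd": joint speeds; "effort": joint torques, N m; "eef_pos": TCP position; "orientation": TCP orientation; "force": force on the tool from outside, world axes, zero at the start; "torque": the same for the moment, N m; "width": finger opening in m; "gripper_force": force on a finger pad.
Only numpy, scipy, OpenCV 4.12 (cv2) and the standard library are available. Lean on these libraries where they do the work, as an engineer would, in place of code of your own. Each camera call takes 0.05 s, during which the arm holds its last target. There are 200 camera calls.

## Working session

There is one attempt and no reset: what is moved stays moved. The work goes in short steps, Python scripts to look and compute and a tool call to move; the robot and the scene stay as the last step left them, time stands still between calls to the robot, and variables do not carry over. Pictures are saved under pics/ and viewed, at most 10 in all, crops included, and the job is handed in when it is done.

Besides the shell and the picture viewer there is one more tool, called after "Request:" by a JSON object that holds its "api" and its "payload". step_arm: Moves the arm, as the interface text tells. Shifts and turns lie within -1 to 1; 1 stands for 25 cm of shift or 120 degrees of turn. Its arguments: {"type":"object","properties":{"series":{"type":"array"},"newtons":{"type":"number"}},"required":["series"]}

```bash
mkdir -p pics; ls; cat > h.py <<'E'
import numpy as np, cv2
from rig import ctrl, cams
def snap(n):
    s=cams.snapshot(n); np.savez('%s.npz'%n,**s); return s
def pts(s):
    z=s['range_z']; v,u=np.mgrid[:z.shape[0],:z.shape[1]]
    P=np.stack([(u-s['cx'])/s['fx']*z,(v-s['cy'])/s['fy']*z,z],-1)
    W=P@np.array(s['attitude']).T+np.array(s['origin']); W[z==0]=np.nan
    return W
E
python3 - <<'E'
from h import *
a=snap('side');b=snap('top')
for n,s in (('side',a),('top',b)):
    cv2.imwrite(f'pics/{n}0.png',cv2.resize(s['image'][...,::-1],(768,576),interpolation=cv2.INTER_CUBIC))
    print(n,s['origin'],np.round(s['attitude'],3).tolist(),s['fx'])
print(ctrl.state())
E
```

```text
pics
side [-0.38813281 -0.69612201  0.6112232 ] [[0.427, -0.35, 0.833], [-0.904, -0.164, 0.395], [-0.001, -0.922, -0.387]] 497.6402248516944
top [ 0.45444017 -0.20226746  1.12330598] [[-0.009, -0.985, 0.17], [-1.0, 0.012, 0.019], [-0.021, -0.169, -0.985]] 361.22677122254083
{'t': 0.1, 'joint_positions': array([ 0.9655338 ,  0.42669533,  0.07387363,  1.60652351, -0.03409295,
        1.11079741, -0.06710272]), 'qd': array([ 0.00176615, -0.00235868, -0.00073787, -0.00057453, -0.00116326,
       -0.00091214,  0.00017608]), 'effort': array([ 7.92900537e-03, -9.51537681e+01,  3.77144963e+00, -4.64407074e+01,
        1.97040767e-02,  6.49329057e-03, -4.64302013e-05]), 'eef_pos': array([ 0.29688939, -0.60576916,  0.2035726 ]), 'orientation': array([[ 8.97947380e-01,  4.40102425e-01, -5.98624014e-04],
       [ 4.40102821e-01, -8.97946831e-01,  9.97952876e-04],
       [-9.83310556e-05, -1.15956529e-03, -9.99999323e-01]]), 'force': array([-0.5360262 , -0.17003329,  0.17633479]), 'torque': array([-0.03648231,  0.02048918,  0.0409609 ]), 'gripper_force': 0.0, 'width': 0.08576533876532938}
```

View pics/side0.png

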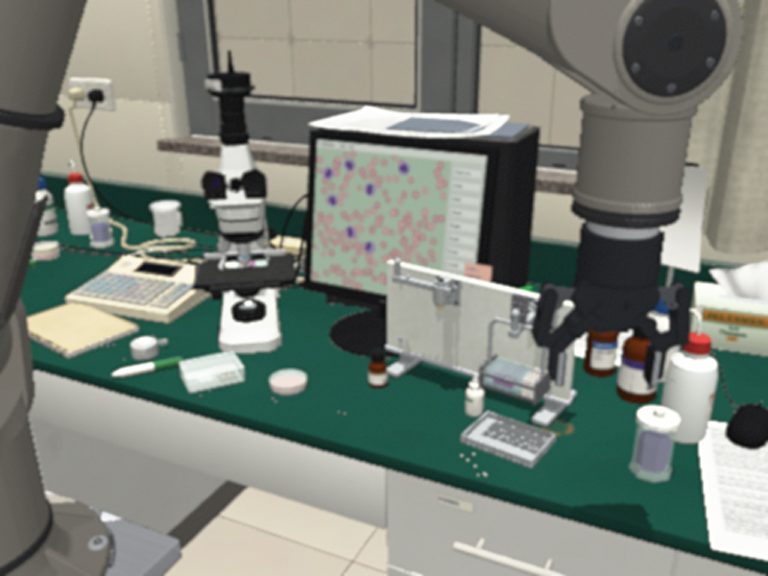

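View pics/top0.png

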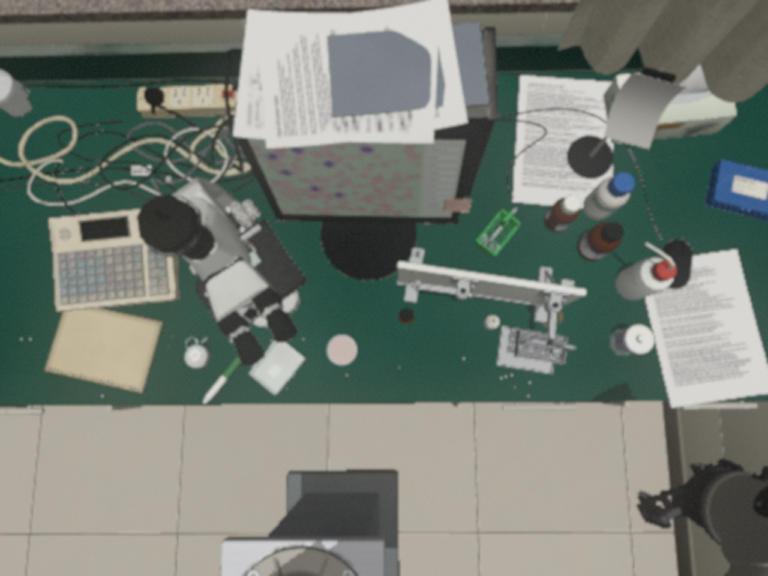

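```bash
cat > m.py <<'E'
from h import *
s=dict(np.load('top.npz'));W=pts(s);z=W[...,2]
reg=np.zeros(z.shape,bool);reg[160:260,255:400]=1
m=reg&(z>.188)&(z<.2)
# board top edge: white, line fit
sel=W[m];print('edge n',len(sel))
br=s['image'].min(-1)
P=W[m&(br>170)]
for _ in range(4):
    c=P.mean(0);u,sv,vt=np.linalg.svd(P[:,:2]-c[:2],full_matrices=False);d=vt[0];n=np.array([-d[1],d[0]])
    P=P[abs((P[:,:2]-c[:2])@n)<.012]
if d[1]<0:d=-d
t=(P[:,:2]-c[:2])@d
yaw=np.arctan2(-d[0],d[1]);print('yaw',np.degrees(yaw),'c',c,'ext',t.min(),t.max(),'n',len(P),'w',np.ptp((P[:,:2]-c[:2])@np.array([-d[1],d[0]])))
mid=c[:2]+d*(t.min()+t.max())/2
X=np.array([d[1],-d[0]])
print('mid',mid,'front',mid-X*.006,'X',X,'Y',d)
O=mid-X*.006
L=np.stack([(W[...,:2]-O)@X,(W[...,:2]-O)@d,z],-1)
np.savez('loc.npz',L=L,O=O,X=X,Y=d)
q=reg&(z>.1)&(L[...,0]<-.008)
for lo,hi in ((.205,.26),(.188,.205),(.17,.188),(.12,.17)):
    k=q&(z>lo)&(z<hi);v,u=np.nonzero(k)
    print(lo,hi,k.sum())
    nn,lab=cv2.connectedComponents(k.astype(np.uint8))
    for i in range(1,nn):
        kk=lab==i
        if kk.sum()>3:print('  ',kk.sum(),'px',np.argwhere(kk).mean(0)[::-1].round(1),'loc min',L[kk].min(0).round(3),'max',L[kk].max(0).round(3),'mean',L[kk].mean(0).round(4))
t=cv2.resize(s['image'][160:260,255:400,::-1],None,fx=5.4,fy=5.4,interpolation=cv2.INTER_CUBIC)
cv2.imwrite('pics/topc.png',t)
a=np.load('side.npz');cv2.imwrite('pics/sidec.png',cv2.resize(a['image'][160:320,240:400,::-1],None,fx=3.7,fy=3.7,interpolation=cv2.INTER_CUBIC))
E
python3 m.py
```

```text
edge n 830
yaw -9.617656897170079 c [ 0.62699976 -0.36100702  0.19261243] ext -0.15946385151820694 0.16646348943882716 n 524 w 0.01843798493048233
mid [ 0.62758448 -0.3575564 ] front [ 0.62166881 -0.35655396] X [ 0.9859446  -0.16707259] Y [0.16707259 0.9859446 ]
0.205 0.26 84
   17 px [278.2 188.8] loc min [-0.031  0.121  0.207] max [-0.021  0.131  0.214] mean [-0.0259  0.1256  0.2108]
   46 px [371.4 228.6] loc min [-0.095 -0.129  0.205] max [-0.086 -0.105  0.233] mean [-0.0916 -0.1158  0.2261]
   21 px [370. 234.] loc min [-0.109 -0.123  0.207] max [-0.098 -0.113  0.214] mean [-0.1039 -0.1178  0.2111]
0.188 0.205 176
   67 px [308.7 192.6] loc min [-0.033  0.036  0.189] max [-0.008  0.057  0.198] mean [-0.0204  0.0458  0.1928]
   68 px [370.1 201.7] loc min [-0.033 -0.124  0.189] max [-0.008 -0.104  0.198] mean [-0.0196 -0.114   0.193 ]
   10 px [357.5 227.8] loc min [-0.094 -0.097  0.188] max [-0.089 -0.084  0.192] mean [-0.0912 -0.0902  0.1903]
   8 px [363.6 228.8] loc min [-0.094 -0.108  0.188] max [-0.089 -0.101  0.201] mean [-0.0915 -0.105   0.1937]
   4 px [378.2 231.2] loc 
[... 980 characters left out ...]
0.0979  0.1869]
   21 px [366.1 233.5] loc min [-0.11  -0.122  0.176] max [-0.094 -0.111  0.186] mean [-0.1015 -0.1154  0.1824]
   11 px [381.4 231.7] loc min [-0.093 -0.162  0.17 ] max [-0.088 -0.143  0.188] mean [-0.0908 -0.1534  0.1831]
0.12 0.17 101
   17 px [364.1 203.8] loc min [-0.035 -0.113  0.156] max [-0.008 -0.102  0.17 ] mean [-0.0221 -0.1066  0.1628]
   30 px [346.8 229.9] loc min [-0.114 -0.086  0.12 ] max [-0.075 -0.074  0.16 ] mean [-0.0948 -0.0763  0.128 ]
   6 px [377.7 226.2] loc min [-0.076 -0.162  0.12 ] max [-0.068 -0.158  0.125] mean [-0.0707 -0.16    0.1215]
   21 px [376.8 235.7] loc min [-0.115 -0.162  0.12 ] max [-0.088 -0.155  0.161] mean [-0.0977 -0.1582  0.1293]
```

View pics/topc.png

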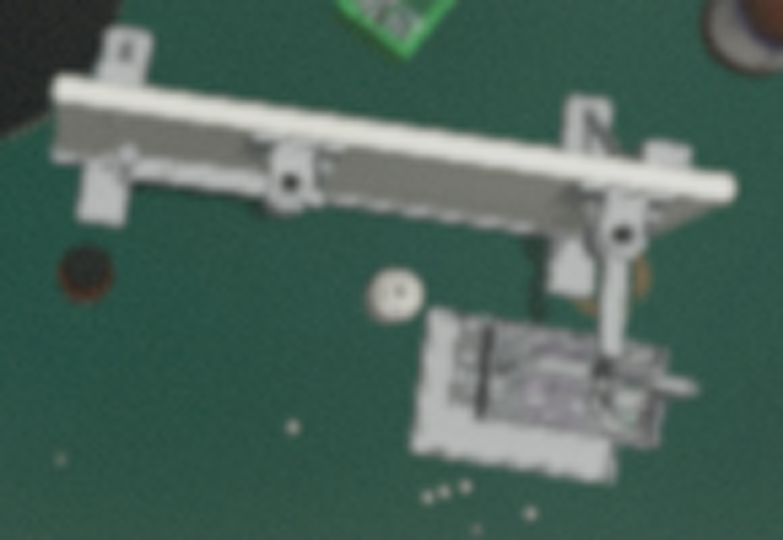

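View pics/sidec.png

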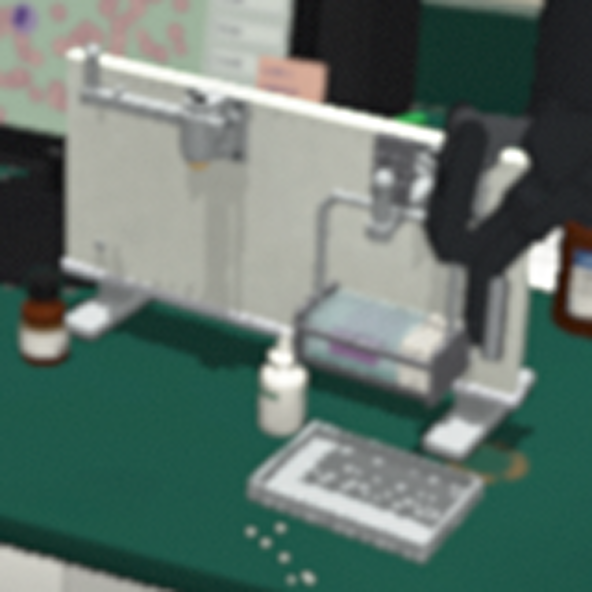

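The right hook (crop px ~(610,300)) is swung out with the grey carrier, so it is hook_a. The left one (crop px ~(200,180)) is folded flat, so it is hook_b. The green basket behind the board (top px (498,232)) is the look-alike and stays alone. Both crops confirm this. I'll lift and align first.

Request:
{"api": "step_arm", "payload": {"series": [0,0,-0.12,0,0,0.0744,0.6,0,0,-0.12,0,0,0.0744,0.5,0,0,-0.12,0,0,0.0744,0.45,0,0,-0.12,0,0,0.0744,0.45,0,0,0,0,0,0,0.45], "newtons": 30}}

```text
t: 0.72
eef_pos: [0.2975, -0.6068, 0.3263]
orientation: [[0.986, -0.168, 0.002], [-0.168, -0.986, -0.003], [0.002, 0.002, -1.0]]
force: [-0.1, 0.6, 0.3]
width: 0.0381
gripper_force: 0.0
```

```bash
cat >> h.py <<'E'
def loc():
    d=np.load('loc.npz');s=ctrl.state()
    O,X,Y=d['O'],d['X'],d['Y'];p=s['eef_pos'];R=np.array(s['orientation'])
    B=np.array([[X[0],Y[0],0],[X[1],Y[1],0],[0,0,1]])
    l=np.r_[(p[:2]-O)@X,(p[:2]-O)@Y,p[2]]
    return s,l,R,B
def rep(target=None,ang=0):
    """target local TCP pos; ang = world yaw (deg) of tool x rel. to board X"""
    from scipy.spatial.transform import Rotation as Ro
    s,l,R,B=loc();f=B.T@s['force']
    Rt=B@Ro.from_euler('z',ang,degrees=True).as_matrix()@np.diag([1,-1,-1])
    rv=Ro.from_matrix(R.T@Rt).as_rotvec(degrees=True)
    print('t %.2f loc'%s['t'],l.round(4),'F loc',f.round(1),'w %.4f gf %.1f'%(s['width'],s['gripper_force']))
    print(' rot left scaled',(rv/120).round(4))
    if target is not None:
        d=R.T@B@(np.array(target)-l);print(' shift left scaled',(d/.25).round(4))
E
python3 - <<'E'
from h import *
rep([-.026,.1256,.30])
d=np.load('loc.npz')['L'];k=(d[...,2]>.22)&(abs(d[...,1])<.3)&(d[...,0]>-.2)&(d[...,0]<.15)
v=d[k];print(len(v)); 
for a in np.arange(-.3,.3,.05):
    w=v[(v[:,1]>a)&(v[:,1]<a+.05)&(v[:,0]>.0)]
    if len(w):print(round(a,2),w.min(0).round(3),w.max(0).round(3))
E
```

```text
t 0.72 loc [-0.2778 -0.3009  0.3263] F loc [-0.2  0.5  0.3] w 0.0381 gf 0.0
 rot left scaled [ 0.0011 -0.0009 -0.0007]
 shift left scaled [ 1.0047 -1.7075  0.1033]
708
0.1 [0.15  0.146 0.382] [0.15  0.149 0.383]
0.15 [0.145 0.151 0.222] [0.15  0.199 0.383]
0.2 [0.14  0.201 0.22 ] [0.15  0.25  0.379]
0.25 [0.129 0.25  0.22 ] [0.15  0.3   0.378]
```

Request:
{"api": "step_arm", "payload": {"series": [0.12,-0.2,0,0,0,0,0.45,0.12,-0.2,0,0,0,0,0.45,0.12,-0.2,0,0,0,0,0.45,0.12,-0.2,0,0,0,0,0.45,0.12,-0.2,0,0,0,0,0.45]}}

```text
t: 1.35
eef_pos: [0.4874, -0.3828, 0.3233]
orientation: [[0.986, -0.165, -0.001], [-0.165, -0.986, 0.001], [-0.001, -0.0, -1.0]]
force: [0.7, -0.8, 0.2]
width: 0.0387
gripper_force: 0.0
```

Request:
{"api": "step_arm", "payload": {"series": [0.12,-0.2,0,0,0,0,0.45,0.12,-0.2,0,0,0,0,0.45,0.12,-0.2,0,0,0,0,0.45,0.045,-0.1,0.1,0,0,0,0.45,0,0,0,0,0,0,0.45]}}

```text
t: 1.98
eef_pos: [0.6158, -0.2257, 0.296]
orientation: [[0.987, -0.161, -0.004], [-0.161, -0.987, 0.002], [-0.005, -0.001, -1.0]]
force: [-0.3, -0.3, 0.3]
width: 0.0384
gripper_force: 0.0
```

```bash
python3 - <<'E'
from h import *
rep([-.026,.1256,.193])
E
```

```text
t 1.98 loc [-0.0277  0.128   0.296 ] F loc [-0.2 -0.4  0.3] w 0.0384 gf 0.0
 rot left scaled [-0.0007  0.0022  0.0028]
 shift left scaled [0.0084 0.0102 0.4119]
```

Request:
{"api": "step_arm", "payload": {"series": [0.008,0.01,0.1,0,0.002,0.003,0.45,0,0,0.1,0,0,0,0.45,0,0,0.1,0,0,0,0.45,0,0,0.06,0,0,0,0.45,0,0,0,0,0,0,0.45]}}

```text
t: 2.6
eef_pos: [0.6168, -0.2322, 0.2084]
orientation: [[0.985, -0.173, 0.002], [-0.173, -0.985, -0.0], [0.002, -0.0, -1.0]]
force: [0.7, 0.6, 0.4]
width: 0.0382
gripper_force: 0.0
```

```bash
python3 - <<'E'
from h import *
rep([-.026,.1256,.193])
E
```

```text
t 2.60 loc [-0.0256  0.1218  0.2084] F loc [0.6 0.7 0.4] w 0.0382 gf 0.0
 rot left scaled [-0.     -0.0012 -0.003 ]
 shift left scaled [-0.0018 -0.0154  0.0617]
```

Request:
{"api": "step_arm", "payload": {"series": [0,-0.014,0.03,0,0,-0.003,0.45,0,0,0.03,0,0,0,0.45,0,0,0,0,0,0,0.45,0,0,0,0,0,0,0.45]}}

```text
t: 3.1
eef_pos: [0.6183, -0.2284, 0.1945]
orientation: [[0.986, -0.167, 0.004], [-0.167, -0.986, -0.001], [0.004, 0.0, -1.0]]
force: [-0.1, -0.1, 0.1]
width: 0.0384
gripper_force: 0.0
```

```bash
python3 - <<'E'
from h import *
rep([-.026,.1256,.193])
s=snap('top')
cv2.imwrite('pics/t2.png',cv2.resize(s['image'][140:260,230:390,::-1],None,fx=4.5,fy=4.5,interpolation=cv2.INTER_CUBIC))
rep()
E
```

```text
t 3.10 loc [-0.0248  0.1258  0.1945] F loc [-0.1 -0.1  0.1] w 0.0384 gf 0.0
 rot left scaled [ 0.     -0.0021  0.0001]
 shift left scaled [-0.005   0.0007  0.0058]
t 3.15 loc [-0.0247  0.1258  0.1945] F loc [ 0.5  0.1 -0.3] w 0.0384 gf 0.0
 rot left scaled [ 0.     -0.0022  0.0001]
```

Close on the post.

Request:
{"api": "step_arm", "payload": {"series": [-0.005,0,0.004,0,0,0,0.2,0,0,0,0,0,0,0,0,0,0,0,0,0,0,0,0,0,0,0,0,0], "newtons": 25}}

```text
t: 3.65
eef_pos: [0.617, -0.2281, 0.1932]
orientation: [[0.986, -0.167, 0.004], [-0.167, -0.986, -0.001], [0.004, -0.0, -1.0]]
force: [0.1, -0.6, -0.0]
width: -0.0001
gripper_force: 0.0
```

```bash
python3 - <<'E'
from h import *
rep()
th=np.radians(0)
c=np.array([-.024,.046])
for a in range(0,111,10):
    t=np.radians(a);print(a,(c+.08*np.array([-np.sin(t),np.cos(t)])).round(4),end=' ')
E
```

```text
t 3.65 loc [-0.0261  0.1259  0.1932] F loc [ 0.2 -0.5 -0. ] w -0.0001 gf 0.0
 rot left scaled [-0.     -0.002   0.0002]
0 [-0.024  0.126] 10 [-0.0379  0.1248] 20 [-0.0514  0.1212] 30 [-0.064   0.1153] 40 [-0.0754  0.1073] 50 [-0.0853  0.0974] 60 [-0.0933  0.086 ] 70 [-0.0992  0.0734] 80 [-0.1028  0.0599] 90 [-0.104  0.046] 100 [-0.1028  0.0321] 110 [-0.0992  0.0186]
```

```bash
python3 - <<'E'
from h import *
s=snap('side')
a=cv2.resize(s['image'][90:260,230:390,::-1],None,fx=3.5,fy=3.5,interpolation=cv2.INTER_CUBIC)
cv2.imwrite('pics/s3.png',a)
E
```

```text
(no output)
```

View pics/s3.png

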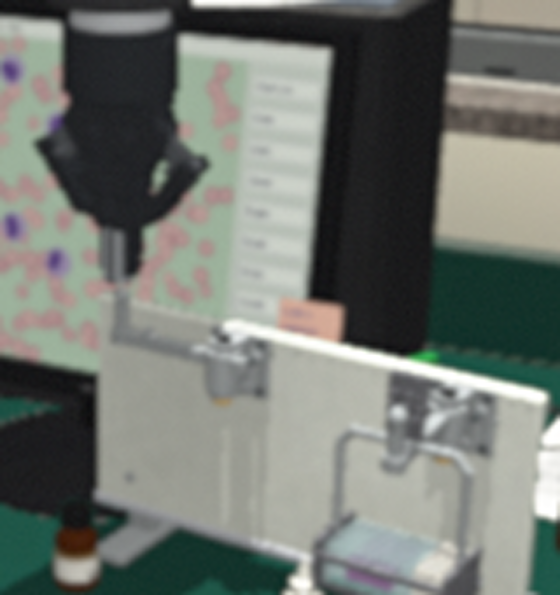

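```bash
python3 - <<'E'
from h import *
d=np.load('loc.npz');O,X,Y=d['O'],d['X'],d['Y']
for n in('side','top'):
    s=dict(np.load('side.npz')) if n=='side' else snap('top')
    W=pts(s);L=np.stack([(W[...,:2]-O)@X,(W[...,:2]-O)@Y,W[...,2]],-1)
    k=(abs(L[...,0]+.02)<.06)&(abs(L[...,1]-.1256)<.03)&(L[...,2]>.17)&(L[...,2]<.26)
    br=s['image'].mean(-1)
    print(n,k.sum())
    for lo in np.arange(.17,.26,.006):
        q=k&(L[...,2]>=lo)&(L[...,2]<lo+.006)
        if q.sum():print(round(lo,3),q.sum(),L[q].min(0).round(3),L[q].max(0).round(3),np.median(L[q],0).round(3),br[q].mean().round())
E
```

```text
side 433
0.17 4 [-0.022  0.099  0.171] [0.005 0.155 0.176] [0.001 0.153 0.175] 141.0
0.176 41 [-0.032  0.097  0.177] [0.004 0.155 0.182] [-0.002  0.115  0.181] 133.0
0.182 68 [-0.031  0.097  0.182] [0.006 0.155 0.188] [-0.001  0.115  0.186] 137.0
0.188 67 [-0.031  0.096  0.188] [0.007 0.155 0.194] [0.001 0.119 0.191] 146.0
0.194 46 [-0.028  0.098  0.194] [0.011 0.155 0.199] [0.003 0.122 0.196] 160.0
0.2 10 [-0.032  0.12   0.2  ] [-0.02   0.128  0.205] [-0.027  0.123  0.203] 123.0
0.206 10 [-0.031  0.12   0.207] [-0.023  0.128  0.212] [-0.027  0.124  0.209] 128.0
0.212 12 [-0.03   0.12   0.212] [-0.024  0.13   0.218] [-0.027  0.126  0.214] 138.0
0.218 3 [-0.029  0.119  0.223] [-0.02   0.121  0.224] [-0.027  0.12   0.224] 118.0
0.224 17 [-0.041  0.119  0.224] [-0.019  0.13   0.23 ] [-0.037  0.123  0.227] 111.0
0.23 28 [-0.041  0.112  0.23 ] [-0.021  0.139  0.236] [-0.034  0.119  0.233] 91.0
0.236 31 [-0.041  0.112  0.236] [-0.018  0.137  0.242] [-0.036  0.119  0.239] 80.0
0.242 35 [-0.04   0.11   0.242] [-0.019  0.139  0.248] [-0.034  0.12   0.245] 83.0
0.248 31 [-0.041  0.11   0.248] [-0.018  0.138  0.254] [-0.034  0.119  0.251] 79.0
0.254 30 [-0.041  0.111  0.254] [-0.019  0.139  0.26 ] [-0.035  0.119  0.257] 77.0
top 0
```

The fingers shut on nothing. The depth image shows their tips at z≈0.224 (reported TCP z is 0.193) and about 3 mm nearer the robot, with the whole post visible below. I'll open, correct by what the camera shows, and descend gently.

Request:
{"api": "step_arm", "payload": {"series": [0,0,0,0,0,0,0.45,0.012,0,0,0,0,0,0.45,0,0,0.04,0,0,0,0.45,0,0,0.04,0,0,0,0.45,0,0,0,0,0,0,0.45]}}

```text
t: 4.38
eef_pos: [0.6193, -0.2284, 0.1718]
orientation: [[0.986, -0.167, 0.002], [-0.167, -0.986, -0.0], [0.002, -0.0, -1.0]]
force: [0.7, -0.2, 0.5]
width: 0.0384
gripper_force: 0.0
```

```bash
cat >> h.py <<'E'
def tips(z1=.20,r=.05,n='side'):
    s=snap(n);W=pts(s);d=np.load('loc.npz');O,X,Y=d['O'],d['X'],d['Y']
    L=np.stack([(W[...,:2]-O)@X,(W[...,:2]-O)@Y,W[...,2]],-1);l=loc()[1]
    br=s['image'].mean(-1)
    k=(abs(L[...,0]-l[0])<r)&(abs(L[...,1]-l[1])<r)&(L[...,2]>z1)&(L[...,2]<z1+.09)
    for lo in np.arange(z1,z1+.06,.005):
        q=k&(L[...,2]>=lo)&(L[...,2]<lo+.005)
        if q.sum():print(round(lo,3),q.sum(),L[q].min(0).round(3)[:2],L[q].max(0).round(3)[:2],br[q].mean().round())
E
python3 - <<'E'
from h import *
rep();tips()
E
```

```text
t 4.38 loc [-0.0238  0.126   0.1718] F loc [ 0.7 -0.1  0.5] w 0.0384 gf 0.0
 rot left scaled [-0.0001 -0.001   0.0002]
0.2 18 [-0.035  0.099] [-0.016  0.154] 121.0
0.205 37 [-0.036  0.097] [-0.011  0.157] 97.0
0.21 41 [-0.038  0.091] [-0.012  0.157] 89.0
0.215 42 [-0.039  0.091] [-0.015  0.158] 78.0
0.22 36 [-0.037  0.092] [-0.012  0.157] 74.0
0.225 38 [-0.038  0.092] [-0.01   0.156] 76.0
0.23 35 [-0.04  0.09] [-0.013  0.158] 74.0
0.235 36 [-0.037  0.092] [-0.013  0.159] 77.0
0.24 28 [-0.038  0.093] [-0.011  0.156] 56.0
0.245 43 [-0.04   0.079] [-0.013  0.173] 55.0
0.25 68 [-0.04   0.076] [-0.012  0.175] 47.0
0.255 70 [-0.04   0.076] [-0.013  0.175] 41.0
```

Request:
{"api": "step_arm", "payload": {"series": [0,0,0.02,0,0,0,0.4,0,0,0,0,0,0,0.2,0,0,0,0,0,0,0,0,0,0,0,0,0,0,0,0,0,0,0,0,0], "newtons": 25}}

```text
t: 5.05
eef_pos: [0.6202, -0.2278, 0.1684]
orientation: [[0.986, -0.166, 0.004], [-0.166, -0.986, 0.0], [0.004, -0.001, -1.0]]
force: [-0.7, 5.8, 0.7]
width: 0.0091
gripper_force: 24.6
```

```bash
python3 - <<'E'
from h import *
rep();tips(.185)
E
```

```text
t 5.05 loc [-0.0229  0.1267  0.1684] F loc [-1.7  5.6  0.7] w 0.0091 gf 24.6
 rot left scaled [-0.0004 -0.0021  0.0005]
0.185 85 [-0.033  0.078] [0.006 0.131] 138.0
0.19 52 [-0.032  0.077] [0.015 0.127] 149.0
0.195 39 [-0.033  0.078] [0.011 0.135] 154.0
0.2 22 [-0.037  0.114] [-0.016  0.135] 92.0
0.205 31 [-0.037  0.108] [-0.017  0.144] 85.0
0.21 29 [-0.038  0.107] [-0.015  0.144] 78.0
0.215 36 [-0.038  0.107] [-0.014  0.143] 76.0
0.22 33 [-0.036  0.108] [-0.016  0.144] 72.0
0.225 26 [-0.037  0.108] [-0.016  0.142] 74.0
0.23 35 [-0.037  0.106] [-0.016  0.144] 66.0
0.235 30 [-0.038  0.104] [-0.018  0.152] 55.0
0.24 43 [-0.039  0.092] [-0.017  0.163] 50.0
```

Request:
{"api": "step_arm", "payload": {"series": [0,-0.004,0,0,0,0,0,-0.028,0.002,0,0,0,0,0,-0.0275,0.0046,0,0,0,0,0,-0.027,0.007,0,0,0,0,0,0,0,0,0,0,0,0]}}

```text
t: 5.72
eef_pos: [0.5993, -0.227, 0.1685]
orientation: [[0.986, -0.167, 0.005], [-0.167, -0.986, -0.0], [0.005, -0.001, -1.0]]
force: [2.8, 4.7, 0.2]
width: 0.0095
gripper_force: 24.7
```

```bash
python3 - <<'E'
from h import *
rep();tips(.185)
E
```

```text
t 5.72 loc [-0.0437  0.124   0.1685] F loc [2.  5.1 0.2] w 0.0095 gf 24.7
 rot left scaled [-0.0003 -0.0024  0.0002]
0.185 94 [-0.055  0.074] [0.005 0.133] 138.0
0.19 52 [-0.047  0.075] [0.005 0.131] 151.0
0.195 35 [-0.053  0.074] [0.006 0.133] 153.0
0.2 18 [-0.057  0.112] [-0.037  0.133] 97.0
0.205 30 [-0.057  0.105] [-0.035  0.142] 81.0
0.21 37 [-0.058  0.104] [-0.035  0.143] 75.0
0.215 34 [-0.058  0.105] [-0.037  0.141] 78.0
0.22 34 [-0.057  0.104] [-0.037  0.142] 69.0
0.225 38 [-0.06   0.105] [-0.034  0.144] 73.0
0.23 35 [-0.059  0.105] [-0.04   0.143] 66.0
0.235 28 [-0.059  0.104] [-0.037  0.142] 53.0
0.24 43 [-0.062  0.089] [-0.038  0.158] 48.0
```

Request:
{"api": "step_arm", "payload": {"series": [-0.033,0.008,0,0,0,0,0,-0.0305,0.015,0,0,0,0,0,-0.029,0.018,0,0,0,0,0,-0.0267,0.021,0,0,0,0,0,-0.0244,0.0236,0,0,0,0,0]}}

```text
t: 6.4
eef_pos: [0.56, -0.24, 0.168]
orientation: [[0.986, -0.165, 0.003], [-0.165, -0.986, 0.002], [0.003, -0.003, -1.0]]
force: [-4.8, 18.4, 4.9]
width: 0.0096
gripper_force: 26.2
```

```bash
cat >> h.py <<'E'
def hook(hy,n='top',z0=.178,z1=.189):
    """arm direction from its flat upper face, angle from +Y toward -X"""
    s=snap(n);W=pts(s);d=np.load('loc.npz');O,X,Y=d['O'],d['X'],d['Y']
    L=np.stack([(W[...,:2]-O)@X,(W[...,:2]-O)@Y,W[...,2]],-1)
    v=L[...,:2]-np.array([-.024,hy]);r=np.hypot(v[...,0],v[...,1])
    k=(L[...,2]>z0)&(L[...,2]<z1)&(r>.028)&(r<.08)&(L[...,0]<-.017)
    a=np.degrees(np.arctan2(-v[k][:,0],v[k][:,1]));print(n,'arm n',k.sum(),'angle med',np.median(a).round(1),'pct',np.percentile(a,[10,90]).round(1))
E
python3 - <<'E'
from h import *
rep();hook(.046);hook(.046,'side')
E
```

```text
t 6.40 loc [-0.0803  0.1046  0.168 ] F loc [-7.8 17.3  4.9] w 0.0096 gf 26.2
 rot left scaled [-0.0013 -0.0014  0.0011]
  return _methods._mean(a, axis=axis, dtype=dtype,
  ret = ret.dtype.type(ret / rcount)
Traceback (most recent call last):
  File "h.py", line 40, in hook
    a=np.degrees(np.arctan2(-v[k][:,0],v[k][:,1]));print(n,'arm n',k.sum(),'angle med',np.median(a).round(1),'pct',np.percentile(a,[10,90]).round(1))
                                                                                                                   ~~~~~~~~~~~~~^^^^^^^^^^^
IndexError: index -1 is out of bounds for axis 0 with size 0
```

Request:
{"api": "step_arm", "payload": {"series": [-0.02,0.006,0,0,0,0,0,-0.014,0.014,0,0,0,0,0,-0.01,0.014,0,0,0,0,0,-0.01,0.014,0,0,0,0,0,0,0,0,0,0,0,0]}}

```text
t: 7.08
eef_pos: [0.5444, -0.2515, 0.168]
orientation: [[0.986, -0.167, 0.004], [-0.167, -0.986, 0.0], [0.003, -0.001, -1.0]]
force: [-1.4, 7.2, 1.5]
width: 0.0095
gripper_force: 25.0
```

```bash
cat >> h.py <<'E'
def rt(c,r=.08):
    """report in polar terms about hinge c (reported coords)"""
    s,l,R,B=loc();f=B.T@s['force'];v=l[:2]-np.array(c);a=np.arctan2(-v[0],v[1])
    o=np.array([-np.sin(a),np.cos(a)]);t=np.array([-np.cos(a),-np.sin(a)])
    print('angle %.1f r %.4f Frad(out) %.1f Ftan(along opening) %.1f Fz %.1f'%(np.degrees(a),np.hypot(*v),f[:2]@o,f[:2]@t,f[2]))
E
python3 - <<'E'
from h import *
rep();rt((-.024,.047));hook(.046,'side')
E
```

```text
t 7.08 loc [-0.0937  0.0907  0.168 ] F loc [-2.6  6.8  1.5] w 0.0095 gf 25.0
 rot left scaled [-0.0005 -0.0017  0.0002]
angle 57.9 r 0.0823 Frad(out) 5.8 Ftan(along opening) -4.4 Fz 1.5
side arm n 107 angle med 58.8 pct [53.6 62.1]
```

Request:
{"api": "step_arm", "payload": {"series": [-0.013,0.018,0,0,0,0,0,-0.01,0.02,0,0,0,0,0,-0.007,0.0164,0,0,0,0,0,0,0,0,0,0,0,0]}}

```text
t: 7.62
eef_pos: [0.5346, -0.2634, 0.1678]
orientation: [[0.986, -0.166, 0.003], [-0.166, -0.986, 0.001], [0.003, -0.001, -1.0]]
force: [-3.5, 8.7, 2.6]
width: 0.0098
gripper_force: 25.3
```

```bash
python3 - <<'E'
from h import *
rep();rt((-.024,.047))
c=np.array([-.024,.047])
for a in range(68,114,3):
    t=np.radians(a);t2=t+np.radians(3);f=lambda t:.083*np.array([-np.sin(t),np.cos(t)])
    d=f(t2)-f(t);print(a,np.array([d[0],-d[1]])/.25)
E
```

```text
t 7.62 loc [-0.1014  0.0773  0.1678] F loc [-4.9  8.   2.6] w 0.0098 gf 25.3
 rot left scaled [-0.0006 -0.0014  0.0004]
angle 68.6 r 0.0831 Frad(out) 7.4 Ftan(along opening) -5.7 Fz 2.6
68 [-0.00608713  0.01628076]
71 [-0.00522672  0.01657703]
74 [-0.00435198  0.01682785]
77 [-0.00346531  0.01703256]
80 [-0.00256915  0.01719057]
83 [-0.00166594  0.01730147]
86 [-0.00075817  0.01736495]
89 [0.00015168 0.01738083]
92 [0.00106111 0.01734907]
95 [0.00196764 0.01726976]
98 [0.00286877 0.01714312]
101 [0.00376204 0.01696948]
104 [0.004645   0.01674934]
107 [0.00551523 0.01648328]
110 [0.00637034 0.01617205]
113 [0.00720799 0.01581649]
```

Request:
{"api": "step_arm", "payload": {"series": [-0.007,0.011,0,0,0,0,0,-0.004,0.011,0,0,0,0,0,0,0,0,0,0,0,0]}}

```text
t: 8.0
eef_pos: [0.531, -0.2685, 0.1678]
orientation: [[0.986, -0.166, 0.003], [-0.166, -0.986, 0.0], [0.003, -0.001, -1.0]]
force: [-2.3, 7.7, 2.6]
width: 0.0093
gripper_force: 25.1
```

Request:
{"api": "step_arm", "payload": {"series": [-0.005,0.011,0,0,0,0,0,-0.003,0.011,0,0,0,0,0,0,0,0,0,0,0,0]}}

```text
t: 8.38
eef_pos: [0.528, -0.2737, 0.1678]
orientation: [[0.986, -0.167, 0.003], [-0.167, -0.986, 0.0], [0.003, -0.001, -1.0]]
force: [-3.1, 5.9, 3.1]
width: 0.0093
gripper_force: 25.1
```

Request:
{"api": "step_arm", "payload": {"series": [-0.004,0.0115,0,0,0,0,0,-0.002,0.0115,0,0,0,0,0,0,0,0,0,0,0,0]}}

```text
t: 8.75
eef_pos: [0.526, -0.2778, 0.1677]
orientation: [[0.986, -0.166, 0.003], [-0.166, -0.986, 0.002], [0.003, -0.002, -1.0]]
force: [-2.0, 13.4, 3.3]
width: 0.0095
gripper_force: 26.0
```

```bash
python3 - <<'E'
from h import *
rep();rt((-.024,.047));hook(.046,'side')
E
```

```text
t 8.75 loc [-0.1075  0.0616  0.1677] F loc [-4.2 12.9  3.3] w 0.0095 gf 26.0
 rot left scaled [-0.0011 -0.0013  0.0007]
angle 80.1 r 0.0848 Frad(out) 6.4 Ftan(along opening) -11.9 Fz 3.3
side arm n 91 angle med 82.3 pct [77.9 85.8]
```

Request:
{"api": "step_arm", "payload": {"series": [0,0.005,0,0,0,0,0,0,0,0,0,0,0,0,0,0,0,0,0,0,0]}}

```text
t: 9.18
eef_pos: [0.5257, -0.2785, 0.1677]
orientation: [[0.986, -0.165, 0.003], [-0.165, -0.986, 0.002], [0.002, -0.003, -1.0]]
force: [-3.3, 15.8, 4.0]
width: 0.0096
gripper_force: 26.2
```

```bash
python3 - <<'E'
from h import *
rep();rt((-.024,.047))
E
```

```text
t 9.18 loc [-0.1077  0.061   0.1677] F loc [-5.9 15.   4. ] w 0.0096 gf 26.2
 rot left scaled [-0.0013 -0.0011  0.001 ]
angle 80.5 r 0.0849 Frad(out) 8.3 Ftan(along opening) -13.8 Fz 4.0
```

Stop found at about 79°: the tangential force rose from about 5 N to 14 N. I'll relax the push and release.

Request:
{"api": "step_arm", "payload": {"series": [-0.003,-0.006,0,0,0,0,0,0,0,0,0,0,0,0.2,0,0,0,0,0,0,0.4,0,0,-0.1,0,0,0,0.45,0,0,-0.2,0,0,0,0.45]}}

```text
t: 9.8
eef_pos: [0.5239, -0.2797, 0.2422]
orientation: [[0.986, -0.168, 0.001], [-0.168, -0.986, 0.0], [0.001, -0.0, -1.0]]
force: [1.2, -0.4, 0.2]
width: 0.0387
gripper_force: 0.0
```

```bash
python3 - <<'E'
from h import *
rep();hook(.046,'side');hook(-.114,'top');hook(-.114,'side')
s=snap('top');W=pts(s);d=np.load('loc.npz');O,X,Y=d['O'],d['X'],d['Y']
L=np.stack([(W[...,:2]-O)@X,(W[...,:2]-O)@Y,W[...,2]],-1)
s2=snap('side');W=pts(s2);L2=np.stack([(W[...,:2]-O)@X,(W[...,:2]-O)@Y,W[...,2]],-1)
for nm,l in(('top',L),('side',L2)):
  for c in((-.103,.06),(-.104,-.118)):
    k=(np.hypot(l[...,0]-c[0],l[...,1]-c[1])<.012)&(l[...,2]>.203)&(l[...,2]<.218)
    if k.sum():print(nm,'post',k.sum(),l[k].min(0).round(4),l[k].max(0).round(4),l[k].mean(0).round(4))
  k=(abs(l[...,0]+.092)<.012)&(abs(l[...,1]+.117)<.03)&(l[...,2]>.222)&(l[...,2]<.24)
  if k.sum():print(nm,'tab',k.sum(),l[k].min(0).round(4),l[k].max(0).round(4),np.median(l[k],0).round(4))
E
```

```text
t 9.80 loc [-0.1092  0.0595  0.2422] F loc [ 1.2 -0.2  0.2] w 0.0387 gf 0.0
 rot left scaled [-0.0001 -0.0003 -0.0002]
side arm n 92 angle med 78.6 pct [71.9 81.4]
top arm n 36 angle med 96.9 pct [ 91.3 117.7]
side arm n 73 angle med 97.1 pct [ 62.8 122.3]
top post 23 [-0.109  -0.1255  0.2042] [-0.0948 -0.1114  0.2151] [-0.1021 -0.1181  0.2103]
top tab 33 [-0.0945 -0.1292  0.2261] [-0.0867 -0.1058  0.2345] [-0.0911 -0.1186  0.2304]
side post 31 [-0.1081  0.0601  0.2032] [-0.0958  0.07    0.2169] [-0.1028  0.0645  0.21  ]
side post 55 [-0.108  -0.1259  0.2032] [-0.0924 -0.1121  0.2176] [-0.1015 -0.1191  0.2111]
side tab 80 [-0.0962 -0.13    0.2222] [-0.0863 -0.1049  0.2361] [-0.0923 -0.1184  0.2293]
```

Request:
{"api": "step_arm", "payload": {"series": [0,0.1765,-0.06,0,0,0,0.55,0.028,0.1765,-0.02,0,0,0,0.55,0.028,0.1765,0,0,0,0,0.55,0.028,0.1765,0,0,0,0,0.55,0,0,0,0,0,0,0.55]}}

```text
t: 10.68
eef_pos: [0.5143, -0.4605, 0.2606]
orientation: [[0.985, -0.171, 0.001], [-0.171, -0.985, -0.001], [0.001, 0.0, -1.0]]
force: [-0.3, 0.1, 0.1]
width: 0.047
gripper_force: 0.0
```

```bash
python3 - <<'E'
from h import *
rep([-.088,-.117,.169]);tips(.24);hook(.046)
E
```

```text
t 10.68 loc [-0.0885 -0.1204  0.2606] F loc [-0.4  0.1  0.1] w 0.0470 gf 0.0
 rot left scaled [ 0.0002 -0.0005 -0.0021]
 shift left scaled [ 0.0017 -0.0139  0.3666]
0.29 12 [-0.098 -0.15 ] [-0.081 -0.091] 73.0
0.295 32 [-0.101 -0.155] [-0.078 -0.088] 72.0
top arm n 65 angle med 76.0 pct [71.2 80.8]
```

Request:
{"api": "step_arm", "payload": {"series": [-0.006,-0.0144,0.05,0,0,-0.002,0.5,0,0,0.1,0,0,0,0.5,0,0,0.1,0,0,0,0.5,0,0,0.08,0,0,0,0.5,0,0,0.03,0,0,0,0.5]}}

```text
t: 11.4
eef_pos: [0.5158, -0.4522, 0.1714]
orientation: [[0.987, -0.162, 0.003], [-0.162, -0.987, 0.001], [0.003, -0.001, -1.0]]
force: [-0.7, 0.5, 0.5]
width: 0.0424
gripper_force: 0.0
```

Request:
{"api": "step_arm", "payload": {"series": [0,0,0,0,0,0,0.5]}}

```text
t: 11.52
eef_pos: [0.5161, -0.4529, 0.1728]
orientation: [[0.987, -0.162, 0.004], [-0.162, -0.987, -0.0], [0.004, -0.0, -1.0]]
force: [-0.0, 0.1, 0.1]
width: 0.0426
gripper_force: 0.0
```

```bash
python3 - <<'E'
from h import *
rep([-.090,-.1168,.169]);tips(.185)
E
```

```text
t 11.53 loc [-0.0879 -0.1127  0.1728] F loc [-0.1  0.1  0.1] w 0.0426 gf 0.0
 rot left scaled [-0.0001 -0.0018  0.0023]
 shift left scaled [-0.0083  0.0165  0.0151]
0.185 67 [-0.11  -0.156] [-0.061 -0.078] 124.0
0.19 68 [-0.11  -0.152] [-0.087 -0.082] 124.0
0.195 22 [-0.108 -0.128] [-0.088 -0.114] 101.0
0.2 27 [-0.107 -0.14 ] [-0.087 -0.091] 96.0
0.205 51 [-0.108 -0.142] [-0.078 -0.085] 96.0
0.21 73 [-0.109 -0.147] [-0.08  -0.079] 92.0
0.215 83 [-0.107 -0.149] [-0.079 -0.078] 80.0
0.22 75 [-0.103 -0.148] [-0.08  -0.079] 77.0
0.225 65 [-0.103 -0.148] [-0.081 -0.078] 76.0
0.23 83 [-0.102 -0.148] [-0.08  -0.076] 87.0
0.235 57 [-0.103 -0.149] [-0.077 -0.082] 82.0
0.24 34 [-0.102 -0.149] [-0.078 -0.079] 75.0
```

Request:
{"api": "step_arm", "payload": {"series": [0,0.017,0.006,0,0,0.002,0.5,0,0,0,0,0,0,0.5,0,0,0,0,0,0,0.5]}}

```text
t: 11.95
eef_pos: [0.5154, -0.4576, 0.1717]
orientation: [[0.986, -0.167, 0.004], [-0.167, -0.986, -0.001], [0.005, 0.0, -1.0]]
force: [0.6, -0.1, -0.4]
width: 0.0427
gripper_force: 0.0
```

```bash
python3 - <<'E'
from h import *
rep([-.0885,-.1168,.169]);tips(.21)
E
```

```text
t 11.95 loc [-0.0879 -0.1174  0.1717] F loc [ 0.6  0.  -0.4] w 0.0427 gf 0.0
 rot left scaled [ 0.0001 -0.0022  0.0001]
 shift left scaled [-0.0025 -0.0024  0.0109]
0.21 79 [-0.11  -0.152] [-0.079 -0.084] 89.0
0.215 81 [-0.108 -0.153] [-0.081 -0.083] 83.0
0.22 72 [-0.102 -0.153] [-0.081 -0.08 ] 77.0
0.225 71 [-0.104 -0.153] [-0.081 -0.082] 76.0
0.23 81 [-0.102 -0.153] [-0.076 -0.081] 91.0
0.235 50 [-0.103 -0.153] [-0.078 -0.084] 81.0
0.24 41 [-0.103 -0.154] [-0.079 -0.079] 66.0
0.245 56 [-0.104 -0.165] [-0.078 -0.071] 51.0
0.25 80 [-0.105 -0.166] [-0.076 -0.069] 37.0
0.255 95 [-0.104 -0.166] [-0.075 -0.069] 36.0
0.26 73 [-0.104 -0.166] [-0.073 -0.068] 34.0
0.265 73 [-0.108 -0.167] [-0.075 -0.068] 34.0
0.27 89 [-0.11  -0.167] [-0.071 -0.067] 35.0
```

Centred. Close on the tab.

Request:
{"api": "step_arm", "payload": {"series": [0,0,0,0,0,0,0.35,0,0,0,0,0,0,0.25,0,0,0,0,0,0,0.2,0,0,0,0,0,0,0.2], "newtons": 40}}

```text
t: 12.5
eef_pos: [0.5155, -0.4573, 0.1715]
orientation: [[0.986, -0.167, 0.004], [-0.167, -0.986, -0.001], [0.004, -0.0, -1.0]]
force: [-0.7, 1.6, 1.2]
width: 0.0233
gripper_force: 40.1
```

```bash
python3 - <<'E'
from h import *
rep()
E
```

```text
t 12.50 loc [-0.0879 -0.1171  0.1715] F loc [-1.   1.4  1.2] w 0.0233 gf 40.1
 rot left scaled [-0.0001 -0.002   0.0002]
```

Request:
{"api": "step_arm", "payload": {"series": [0,0,-0.02,0,0,0,0.2,0,0,-0.035,0,0,0,0.2,0,0,-0.04,0,0,0,0.2,0,0,-0.035,0,0,0,0.2,0,0,-0.018,0,0,0,0.2]}}

```text
t: 13.12
eef_pos: [0.5154, -0.4576, 0.2094]
orientation: [[0.986, -0.167, 0.005], [-0.167, -0.986, -0.001], [0.005, 0.0, -1.0]]
force: [0.5, 0.3, -2.9]
width: 0.0235
gripper_force: 39.7
```

Request:
{"api": "step_arm", "payload": {"series": [0,0,0,0,0,0,0.2,0,0,0,0,0,0,0.2]}}

```text
t: 13.38
eef_pos: [0.5151, -0.4573, 0.2081]
orientation: [[0.986, -0.167, 0.004], [-0.167, -0.986, -0.0], [0.004, -0.0, -1.0]]
force: [-0.3, -0.1, -2.2]
width: 0.0232
gripper_force: 39.7
```

```bash
python3 - <<'E'
from h import *
rep();s=snap('side')
cv2.imwrite('pics/s4.png',cv2.resize(s['image'][130:290,260:400,::-1],None,fx=3.6,fy=3.6,interpolation=cv2.INTER_CUBIC))
E
```

```text
t 13.38 loc [-0.0883 -0.1171  0.2081] F loc [-0.3 -0.2 -2.2] w 0.0232 gf 39.7
 rot left scaled [-0.0002 -0.0017  0.0002]
```

View pics/s4.png

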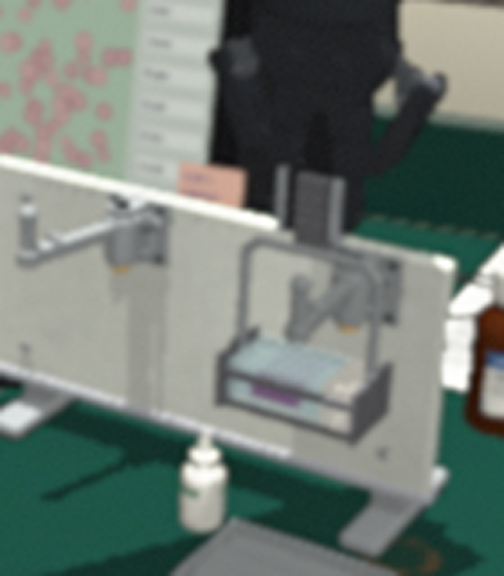

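Picture: the bar (px ~(310,245)) is clear above hook_a's post (300,285) and the basket hangs level under the arm. Hook_b points out at left (30,230). Now I'll draw it out towards the robot.

Request:
{"api": "step_arm", "payload": {"series": [-0.03,0.002,0,0,0,0,0.2,-0.07,0.004,0,0,0,0,0.2,-0.09,0.004,0,0,0,0,0.2,-0.08,0.003,0,0,0,0,0.2,-0.05,0,0,0,0,0,0.2]}}

```text
t: 14.05
eef_pos: [0.4338, -0.4474, 0.2083]
orientation: [[0.986, -0.168, 0.004], [-0.168, -0.986, -0.001], [0.004, 0.0, -1.0]]
force: [-0.5, 0.2, -2.6]
width: 0.0231
gripper_force: 39.7
```

```bash
python3 - <<'E'
from h import *
rep()
d=np.load('loc.npz');O,X,Y=d['O'],d['X'],d['Y']
for n in('top','side'):
    s=snap(n);W=pts(s);L=np.stack([(W[...,:2]-O)@X,(W[...,:2]-O)@Y,W[...,2]],-1)
    for lo,hi in((.2,.218),(.178,.188)):
        k=(abs(L[...,0]+.085)<.035)&(abs(L[...,1]-.06)<.035)&(L[...,2]>lo)&(L[...,2]<hi)
        q=L[k];print(n,lo,k.sum(),q.min(0).round(4),q.max(0).round(4),q.mean(0).round(4))
        if lo<.19:
            for a,b in((-.06,-.05),(-.07,-.06),(-.08,-.07),(-.09,-.08),(-.1,-.09)):
                w=q[(q[:,0]>a)&(q[:,0]<b)]
                if len(w):print('   x',a,len(w),w[:,:2].mean(0).round(4))
E
```

```text
t 14.05 loc [-0.1701 -0.121   0.2083] F loc [-0.5  0.1 -2.6] w 0.0231 gf 39.7
 rot left scaled [ 0.0001 -0.0019 -0.0005]
top 0.2 17 [-0.1054  0.0605  0.2068] [-0.0973  0.0711  0.2153] [-0.1017  0.0659  0.2114]
top 0.178 72 [-0.1082  0.0491  0.1789] [-0.0505  0.0719  0.1879] [-0.0754  0.059   0.1838]
   x -0.06 16 [-0.0552  0.0538]
   x -0.07 14 [-0.0651  0.0556]
   x -0.08 15 [-0.0751  0.0592]
   x -0.09 12 [-0.0857  0.0616]
   x -0.1 8 [-0.0925  0.0638]
side 0.2 35 [-0.1073  0.0604  0.2002] [-0.096   0.0705  0.217 ] [-0.1028  0.0644  0.209 ]
side 0.178 110 [-0.1078  0.0466  0.1781] [-0.0501  0.0732  0.1879] [-0.0811  0.0585  0.1838]
   x -0.06 20 [-0.0556  0.0526]
   x -0.07 15 [-0.0655  0.0544]
   x -0.08 14 [-0.0742  0.0564]
   x -0.09 22 [-0.0846  0.059 ]
   x -0.1 14 [-0.0935  0.0611]
```

Request:
{"api": "step_arm", "payload": {"series": [0,-0.04,0,0,0,0,0.2,0,-0.08,0,0,0,0,0.2,0,-0.12,0,0,0,0,0.2,0,-0.14,0,0,0,0,0.2,0,-0.14,0,0,0,0,0.2]}}

```text
t: 14.78
eef_pos: [0.4582, -0.3163, 0.208]
orientation: [[0.986, -0.165, 0.004], [-0.165, -0.986, -0.0], [0.004, -0.0, -1.0]]
force: [-0.5, 0.2, -2.9]
width: 0.0229
gripper_force: 39.7
```

Request:
{"api": "step_arm", "payload": {"series": [0,-0.13,0,0,0,0,0.2,0,-0.09,0,0,0,0,0.2,0,-0.05,0,0,0,0,0.2,0,-0.02,0,0,0,0,0.2,0,0,0,0,0,0.02,0.2]}}

```text
t: 15.4
eef_pos: [0.4696, -0.2476, 0.2081]
orientation: [[0.978, -0.209, 0.004], [-0.209, -0.978, -0.001], [0.004, -0.0, -1.0]]
force: [-0.4, -0.3, -2.8]
width: 0.0231
gripper_force: 39.7
```

Request:
{"api": "step_arm", "payload": {"series": [0,0,0,0,0,0.03,0.2,0,0,0,0,0,0.03,0.2,0,0,0,0,0,0.024,0.2,0,0,0,0,0,0.01,0.2,0,0,0,0,0,0,0.2]}}

```text
t: 16.02
eef_pos: [0.4695, -0.2479, 0.2081]
orientation: [[0.919, -0.395, 0.004], [-0.395, -0.919, -0.001], [0.004, -0.001, -1.0]]
force: [0.4, -1.2, -3.2]
width: 0.0234
gripper_force: 39.7
```

```bash
cat >> h.py <<'E'
def LL(n):
    s=snap(n);W=pts(s);d=np.load('loc.npz');O,X,Y=d['O'],d['X'],d['Y']
    return s,np.stack([(W[...,:2]-O)@X,(W[...,:2]-O)@Y,W[...,2]],-1)
def bar():
    l=loc()[1];B=loc()[3]
    for n in('side','top'):
        s,L=LL(n)
        zb=l[2]+.0165
        k=(np.hypot(L[...,0]-l[0],L[...,1]-l[1])<.05)&(abs(L[...,2]-zb)<.006)
        q=L[k]
        if len(q)<5:print(n,len(q));continue
        c=np.median(q,0);vx,vy,x0,y0=cv2.fitLine(q[:,:2].astype(np.float32),cv2.DIST_HUBER,0,.002,.001).ravel()
        if vy<0:vx,vy=-vx,-vy
        e=(q[:,:2]-[x0,y0])@[vx,vy]
        print(n,'bar n',len(q),'z',c[2].round(4),'yaw %.1f'%np.degrees(np.arctan2(-vx,vy)),'end mid',(np.array([x0,y0])+np.array([vx,vy])*(e.min()+e.max())/2).round(4),'len %.3f'%np.ptp(e))
E
python3 - <<'E'
from h import *
rep([-.168,.082,.208],-13.7);bar()
E
```

```text
t 16.02 loc [-0.1682  0.0817  0.2081] F loc [ 0.6 -1.1 -3.2] w 0.0234 gf 39.7
 rot left scaled [-0.0004 -0.0019  0.0004]
 shift left scaled [ 0.0004 -0.0013  0.0003]
side bar n 86 z 0.2264 yaw -12.6 end mid [-0.1709  0.0812] len 0.085
top 0
```

Request:
{"api": "step_arm", "payload": {"series": [0.02,0,0,0,0,0,0.2,0.05,0,0,0,0,0,0.2,0.07,0,0,0,0,0,0.2,0.08,0,0,0,0,0,0.2,0.07,0,0,0,0,0,0.2]}}

```text
t: 16.75
eef_pos: [0.5378, -0.2769, 0.2081]
orientation: [[0.919, -0.395, 0.004], [-0.395, -0.919, -0.001], [0.004, -0.001, -1.0]]
force: [-0.4, -0.3, -2.9]
width: 0.0231
gripper_force: 39.7
```

Request:
{"api": "step_arm", "payload": {"series": [0.04,0,0,0,0,0,0.2,0.01,0,0,0,0,0,0.2,0,0,0,0,0,0,0.2,0,0,0,0,0,0,0.2]}}

```text
t: 17.25
eef_pos: [0.5473, -0.2811, 0.2086]
orientation: [[0.919, -0.395, 0.004], [-0.395, -0.919, -0.001], [0.004, -0.001, -1.0]]
force: [0.1, 0.8, -1.3]
width: 0.0233
gripper_force: 39.7
```

```bash
python3 - <<'E'
from h import *
rep([-.0855,.062,.208],-13.7);bar()
s,L=LL('side')
cv2.imwrite('pics/s5.png',cv2.resize(s['image'][130:290,220:380,::-1],None,fx=3.6,fy=3.6,interpolation=cv2.INTER_CUBIC))
k=(abs(L[...,0]+.102)<.02)&(abs(L[...,1]-.065)<.02)&(L[...,2]>.198)&(L[...,2]<.214)
print(k.sum(),L[k].min(0).round(4),L[k].max(0).round(4),L[k].mean(0).round(4))
E
```

```text
t 17.25 loc [-0.0859  0.062   0.2086] F loc [ 0.   0.8 -1.3] w 0.0233 gf 39.7
 rot left scaled [-0.0005 -0.0019  0.0003]
 shift left scaled [ 0.0017 -0.0005  0.0024]
side bar n 83 z 0.2272 yaw -12.2 end mid [-0.089   0.0617] len 0.083
top 0
35 [-0.1069  0.0595  0.1981] [-0.0966  0.0714  0.2138] [-0.1027  0.0647  0.2058]
```

View pics/s5.png

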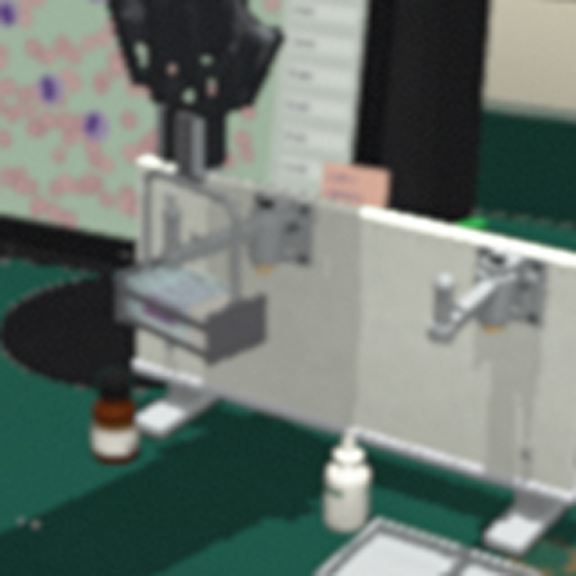

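Request:
{"api": "step_arm", "payload": {"series": [0,0,0.02,0,0,0,0.2,0,0,0.03,0,0,0,0.2,0,0,0.035,0,0,0,0.2,0,0,0.03,0,0,0,0.2,0,0,0.018,0,0,0,0.2]}}

```text
t: 18.02
eef_pos: [0.5476, -0.2812, 0.1744]
orientation: [[0.919, -0.395, 0.003], [-0.395, -0.919, -0.0], [0.003, -0.001, -1.0]]
force: [0.3, -0.3, -2.9]
width: 0.0233
gripper_force: 39.7
```

Request:
{"api": "step_arm", "payload": {"series": [0,0,0.006,0,0,0,0.2,0,0,0,0,0,0,0.2]}}

```text
t: 18.27
eef_pos: [0.5478, -0.2813, 0.1738]
orientation: [[0.919, -0.395, 0.004], [-0.395, -0.919, -0.001], [0.004, -0.001, -1.0]]
force: [0.7, 0.7, -3.6]
width: 0.0235
gripper_force: 39.7
```

```bash
python3 - <<'E'
from h import *
rep([-.0855,.062,.1715],-13.7);bar()
E
```

```text
t 18.27 loc [-0.0854  0.0619  0.1738] F loc [ 0.6  0.8 -3.6] w 0.0235 gf 39.7
 rot left scaled [-0.0005 -0.002   0.0003]
 shift left scaled [-0.0007 -0.0004  0.0091]
side bar n 150 z 0.1887 yaw 81.4 end mid [-0.0734  0.0574] len 0.073
top 0
```

Still hanging free, as expected (about 2 mm to go). I'll lower until the weight transfers.

Request:
{"api": "step_arm", "payload": {"series": [0,0,0.005,0,0,0,0.2,0,0,0.004,0,0,0,0.2,0,0,0,0,0,0,0.2]}}

```text
t: 18.75
eef_pos: [0.5479, -0.2813, 0.1716]
orientation: [[0.919, -0.395, 0.004], [-0.395, -0.919, -0.001], [0.004, -0.001, -1.0]]
force: [-0.3, -0.9, -0.4]
width: 0.0236
gripper_force: 39.9
```

Request:
{"api": "step_arm", "payload": {"series": [0,0,0.002,0,0,0,0.2,0,0,0,0,0,0,0.3,0,0,0,0,0,0,0.4,0,0,0,0,0,0,0.5], "newtons": 20}}

```text
t: 19.25
eef_pos: [0.5478, -0.2812, 0.171]
orientation: [[0.919, -0.395, 0.004], [-0.395, -0.919, -0.001], [0.004, -0.001, -1.0]]
force: [0.9, 0.3, 0.4]
width: 0.043
gripper_force: 0.0
```

```bash
python3 - <<'E'
from h import *
rep()
s,L=LL('side')
cv2.imwrite('pics/s6.png',cv2.resize(s['image'][160:290,220:350,::-1],None,fx=4.5,fy=4.5,interpolation=cv2.INTER_CUBIC))
E
```

```text
t 19.25 loc [-0.0854  0.0619  0.171 ] F loc [0.8 0.4 0.4] w 0.0430 gf 0.0
 rot left scaled [-0.0003 -0.002  -0.1139]
```

View pics/s6.png

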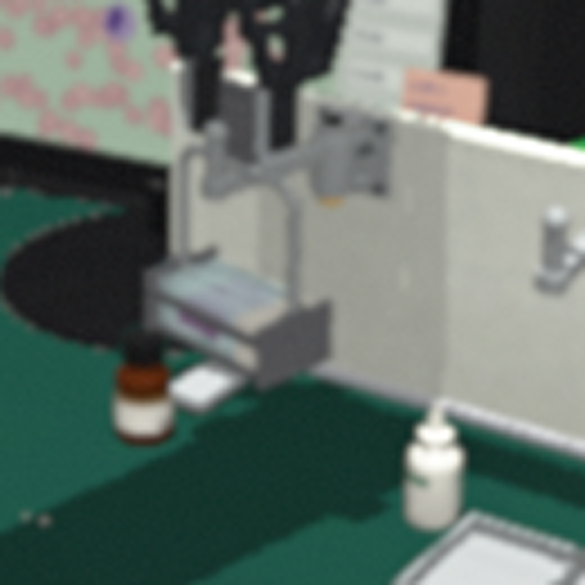

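The bar sits in the saddle between the post (px (215,150)) and the hinge, and the basket is level. I'll withdraw upward.

Request:
{"api": "step_arm", "payload": {"series": [0,0,-0.04,0,0,0,0.5,0,0,-0.08,0,0,0,0.5,0,0,-0.12,0,0,0,0.5,0,0,-0.13,0,0,0,0.5,0,0,0,0,0,-0.03,0.45]}}

```text
t: 19.92
eef_pos: [0.5486, -0.2817, 0.2671]
orientation: [[0.942, -0.336, 0.009], [-0.336, -0.942, -0.002], [0.009, -0.001, -1.0]]
force: [-0.8, -0.6, -1.6]
width: 0.0384
gripper_force: 0.0
```

Request:
{"api": "step_arm", "payload": {"series": [0,0.1,0,0,0,-0.042,0.45,0,0.16,0,0,0,-0.042,0.45,0,0.16,0,0,0,0,0.45,0,0.16,0,0,0,0,0.45,0,0.08,0,0,0,0,0.45]}}

```text
t: 20.55
eef_pos: [0.5113, -0.4442, 0.264]
orientation: [[0.986, -0.169, 0.004], [-0.169, -0.986, -0.001], [0.004, 0.001, -1.0]]
force: [0.4, -0.1, 0.2]
width: 0.0385
gripper_force: 0.0
```

```bash
python3 - <<'E'
from h import *
rep([-.1,-.117,.26])
_,L=LL('side')
for c in((-.09,.062),):
    k=(np.hypot(L[...,0]-c[0],L[...,1]-c[1])<.03)&(L[...,2]>.222)&(L[...,2]<.25)
    print(k.sum(),L[k].min(0).round(4),L[k].max(0).round(4),L[k].mean(0).round(4))
hook(.046,'side')
k=(abs(L[...,0]+.102)<.02)&(abs(L[...,1]+.118)<.02)&(L[...,2]>.2)&(L[...,2]<.218)
print(k.sum(),L[k].min(0).round(4),L[k].max(0).round(4),L[k].mean(0).round(4))
E
```

```text
t 20.55 loc [-0.0942 -0.1049  0.264 ] F loc [ 0.4 -0.   0.2] w 0.0385 gf 0.0
 rot left scaled [ 0.0003 -0.0021 -0.0009]
 shift left scaled [-0.0232  0.0485  0.0158]
58 [-0.0943  0.0489  0.2223] [-0.0852  0.0739  0.2357] [-0.0896  0.06    0.2292]
side arm n 103 angle med 79.2 pct [ 48.6 106.7]
45 [-0.1119 -0.1244  0.2011] [-0.0982 -0.1124  0.2171] [-0.1048 -0.1187  0.2089]
```

Request:
{"api": "step_arm", "payload": {"series": [-0.027,0.047,0.06,0,0,0,0.45,0,0,0.1,0,0,0,0.45,0,0,0.1,0,0,0,0.45,0,0,0,0,0,0,0.45]}}

```text
t: 21.15
eef_pos: [0.5029, -0.4509, 0.196]
orientation: [[0.986, -0.166, 0.001], [-0.166, -0.986, 0.002], [0.001, -0.002, -1.0]]
force: [-0.2, 0.7, 0.1]
width: 0.0385
gripper_force: 0.0
```

```bash
python3 - <<'E'
from h import *
rep([-.101,-.117,.168]);tips(.205)
E
```

```text
t 21.15 loc [-0.1013 -0.1129  0.196 ] F loc [-0.3  0.7  0.1] w 0.0385 gf 0.0
 rot left scaled [-0.001  -0.0004  0.0007]
 shift left scaled [0.0011 0.0168 0.1121]
0.205 12 [-0.109 -0.122] [-0.103 -0.112] 122.0
0.21 16 [-0.108 -0.124] [-0.1   -0.113] 131.0
0.215 6 [-0.106 -0.12 ] [-0.101 -0.115] 146.0
0.225 12 [-0.113 -0.139] [-0.093 -0.089] 106.0
0.23 34 [-0.117 -0.142] [-0.09  -0.082] 93.0
0.235 48 [-0.115 -0.146] [-0.09  -0.082] 82.0
0.24 43 [-0.115 -0.146] [-0.092 -0.082] 76.0
0.245 47 [-0.116 -0.147] [-0.093 -0.082] 72.0
0.25 48 [-0.116 -0.146] [-0.092 -0.08 ] 72.0
0.255 53 [-0.116 -0.147] [-0.093 -0.081] 69.0
0.26 46 [-0.115 -0.146] [-0.092 -0.08 ] 67.0
0.265 43 [-0.117 -0.15 ] [-0.092 -0.076] 48.0
```

Request:
{"api": "step_arm", "payload": {"series": [0,0.016,0.05,0,0,0,0.45,0,0,0.058,0,0,0,0.45,0,0,0,0,0,0,0.25,0,0,0,0,0,0,0,0,0,0,0,0,0,0], "newtons": 25}}

```text
t: 21.82
eef_pos: [0.5034, -0.4562, 0.1716]
orientation: [[0.986, -0.167, 0.004], [-0.167, -0.986, -0.0], [0.004, -0.0, -1.0]]
force: [-0.6, 2.3, -1.3]
width: 0.0095
gripper_force: 24.3
```

Request:
{"api": "step_arm", "payload": {"series": [0,0,0,0,0,0,0]}}

```text
t: 21.95
eef_pos: [0.5033, -0.4562, 0.1715]
orientation: [[0.986, -0.167, 0.004], [-0.167, -0.986, -0.0], [0.004, -0.0, -1.0]]
force: [-1.2, 2.9, -1.3]
width: 0.0093
gripper_force: 24.3
```

```bash
python3 - <<'E'
from h import *
rep();rt((-.022,-.113));hook(-.114,'side')
E
```

```text
t 21.95 loc [-0.1    -0.118   0.1715] F loc [-1.7  2.7 -1.3] w 0.0093 gf 24.3
 rot left scaled [-0.0001 -0.002   0.0002]
angle 93.7 r 0.0782 Frad(out) 1.5 Ftan(along opening) -2.8 Fz -1.3
side arm n 52 angle med 97.9 pct [ 94.8 100.8]
```

Request:
{"api": "step_arm", "payload": {"series": [0,-0.0335,0,0,0,0,0,0.0035,-0.0333,0,0,0,0,0,0.007,-0.0328,0,0,0,0,0,0.0103,-0.0318,0,0,0,0,0,0.0136,-0.0306,0,0,0,0,0]}}

```text
t: 22.62
eef_pos: [0.5172, -0.4187, 0.1715]
orientation: [[0.986, -0.168, 0.002], [-0.168, -0.986, -0.002], [0.003, 0.001, -1.0]]
force: [-7.6, -5.0, -0.7]
width: 0.0092
gripper_force: 24.7
```

```bash
python3 - <<'E'
from h import *
rep();rt((-.021,-.114));hook(-.114,'side')
E
```

```text
t 22.62 loc [-0.0927 -0.0787  0.1715] F loc [-6.6 -6.2 -0.7] w 0.0092 gf 24.7
 rot left scaled [ 0.0006 -0.0013 -0.0006]
angle 63.8 r 0.0799 Frad(out) 3.2 Ftan(along opening) 8.5 Fz -0.7
side arm n 110 angle med 67.3 pct [61.4 70.1]
```

Request:
{"api": "step_arm", "payload": {"series": [0.0168,-0.029,0,0,0,0,0,0.0197,-0.0271,0,0,0,0,0,0.0224,-0.0249,0,0,0,0,0,0.0249,-0.0224,0,0,0,0,0,0,0,0,0,0,0,0]}}

```text
t: 23.3
eef_pos: [0.5437, -0.3967, 0.1717]
orientation: [[0.986, -0.167, 0.005], [-0.167, -0.986, -0.002], [0.005, 0.001, -1.0]]
force: [-0.7, -5.5, -3.2]
width: 0.0092
gripper_force: 24.5
```

```bash
python3 - <<'E'
from h import *
rep();rt((-.021,-.114));hook(-.114,'side')
E
```

```text
t 23.30 loc [-0.0701 -0.0526  0.1717] F loc [ 0.2 -5.5 -3.2] w 0.0092 gf 24.5
 rot left scaled [ 0.0007 -0.0023  0.0001]
angle 38.7 r 0.0786 Frad(out) -4.4 Ftan(along opening) 3.3 Fz -3.2
side arm n 127 angle med 42.8 pct [38.1 46. ]
```

Request:
{"api": "step_arm", "payload": {"series": [0.0264,-0.0194,0,0,0,0,0,0.0284,-0.017,0,0,0,0,0,0.03,-0.0134,0,0,0,0,0,0,0,0,0,0,0,0]}}

```text
t: 23.85
eef_pos: [0.5664, -0.3881, 0.1715]
orientation: [[0.986, -0.167, 0.004], [-0.167, -0.986, -0.002], [0.004, 0.001, -1.0]]
force: [-1.8, -4.8, -1.8]
width: 0.0096
gripper_force: 24.6
```

```bash
python3 - <<'E'
from h import *
rep();rt((-.019,-.114));hook(-.114,'side');tips(.2)
E
```

```text
t 23.85 loc [-0.0492 -0.0403  0.1715] F loc [-0.9 -5.  -1.8] w 0.0096 gf 24.6
 rot left scaled [ 0.0007 -0.002  -0.    ]
angle 22.3 r 0.0796 Frad(out) -4.3 Ftan(along opening) 2.8 Fz -1.8
side arm n 133 angle med 26.6 pct [20.9 29.3]
0.2 20 [-0.062 -0.052] [-0.048 -0.03 ] 112.0
0.205 27 [-0.065 -0.056] [-0.048 -0.024] 101.0
0.21 43 [-0.063 -0.06 ] [-0.044 -0.022] 88.0
0.215 43 [-0.064 -0.061] [-0.044 -0.022] 76.0
0.22 39 [-0.063 -0.059] [-0.043 -0.023] 69.0
0.225 39 [-0.063 -0.06 ] [-0.043 -0.023] 69.0
0.23 35 [-0.063 -0.059] [-0.04  -0.023] 69.0
0.235 42 [-0.064 -0.06 ] [-0.041 -0.024] 68.0
0.24 33 [-0.066 -0.063] [-0.046 -0.017] 57.0
0.245 67 [-0.066 -0.076] [-0.04  -0.006] 50.0
0.25 84 [-0.066 -0.08 ] [-0.038  0.   ] 39.0
0.255 100 [-0.066 -0.083] [-0.038  0.003] 39.0
```

Request:
{"api": "step_arm", "payload": {"series": [0.0312,-0.01,0,0,0,0,0,0.0324,-0.008,0,0,0,0,0,0.02,-0.003,0,0,0,0,0,0,0,0,0,0,0,0], "newtons": 40}}

```text
t: 24.45
eef_pos: [0.5879, -0.3857, 0.1716]
orientation: [[0.986, -0.167, 0.004], [-0.167, -0.986, -0.001], [0.004, 0.0, -1.0]]
force: [-2.9, -2.8, -1.5]
width: 0.0087
gripper_force: 39.3
```

```bash
python3 - <<'E'
from h import *
rep();hook(-.114,'side');hook(-.114,'top')
E
```

```text
t 24.45 loc [-0.0285 -0.0344  0.1716] F loc [-2.4 -3.2 -1.5] w 0.0087 gf 39.3
 rot left scaled [ 0.0001 -0.0018  0.0001]
side arm n 123 angle med 11.7 pct [ 6.2 14.7]
  return _methods._mean(a, axis=axis, dtype=dtype,
  ret = ret.dtype.type(ret / rcount)
Traceback (most recent call last):
  File "h.py", line 40, in hook
    a=np.degrees(np.arctan2(-v[k][:,0],v[k][:,1]));print(n,'arm n',k.sum(),'angle med',np.median(a).round(1),'pct',np.percentile(a,[10,90]).round(1))
                                                                                                                   ~~~~~~~~~~~~~^^^^^^^^^^^
IndexError: index -1 is out of bounds for axis 0 with size 0
```

Request:
{"api": "step_arm", "payload": {"series": [0.012,-0.002,0,0,0,0,0,0.01,-0.001,0,0,0,0,0,0,0,0,0,0,0,0]}}

```text
t: 24.92
eef_pos: [0.5935, -0.3859, 0.1717]
orientation: [[0.986, -0.167, 0.004], [-0.167, -0.986, -0.001], [0.004, 0.0, -1.0]]
force: [-2.8, -3.1, -3.6]
width: 0.0083
gripper_force: 39.0
```

Request:
{"api": "step_arm", "payload": {"series": [0.006,-0.001,0,0,0,0,0,0.006,0,0,0,0,0,0,0,0,0,0,0,0,0]}}

```text
t: 25.3
eef_pos: [0.5964, -0.3862, 0.1717]
orientation: [[0.986, -0.167, 0.004], [-0.167, -0.986, -0.001], [0.004, 0.0, -1.0]]
force: [-5.8, -2.5, -1.7]
width: 0.0087
gripper_force: 39.3
```

```bash
python3 - <<'E'
from h import *
rep();hook(-.114,'side')
E
```

```text
t 25.30 loc [-0.0199 -0.0334  0.1717] F loc [-5.3 -3.4 -1.7] w 0.0087 gf 39.3
 rot left scaled [ 0.0001 -0.0019  0.0001]
side arm n 122 angle med 6.4 pct [0.8 9.5]
```

Request:
{"api": "step_arm", "payload": {"series": [0.006,0,0,0,0,0,0,0.006,0,0,0,0,0,0,0,0,0,0,0,0,0]}}

```text
t: 25.72
eef_pos: [0.5994, -0.3865, 0.1716]
orientation: [[0.986, -0.167, 0.004], [-0.167, -0.986, -0.001], [0.004, -0.0, -1.0]]
force: [-6.7, -0.5, -2.3]
width: 0.0088
gripper_force: 39.2
```

Request:
{"api": "step_arm", "payload": {"series": [0.004,0,0,0,0,0,0,0.004,0,0,0,0,0,0,0,0,0,0,0,0,0]}}

```text
t: 26.1
eef_pos: [0.6013, -0.3868, 0.1717]
orientation: [[0.986, -0.167, 0.004], [-0.167, -0.986, -0.001], [0.004, -0.0, -1.0]]
force: [-3.0, -2.0, -3.1]
width: 0.0085
gripper_force: 39.1
```

```bash
python3 - <<'E'
from h import *
rep();hook(-.114,'side')
_,L=LL('side')
k=(abs(L[...,0]+.026)<.008)&(L[...,1]>-.09)&(L[...,1]<-.04)&(L[...,2]>.181)&(L[...,2]<.188)
q=L[k];print(k.sum(),np.polyfit(q[:,1],q[:,0],1),q[:,0].mean())
E
```

```text
t 26.10 loc [-0.015  -0.0332  0.1717] F loc [-2.6 -2.5 -3.1] w 0.0085 gf 39.1
 rot left scaled [-0.0001 -0.0018  0.0001]
side arm n 119 angle med 2.9 pct [-2.2  5.9]
77 [-0.02131942 -0.0274695 ] -0.026078383585126375
```

Request:
{"api": "step_arm", "payload": {"series": [0.004,0,0,0,0,0,0,0.004,0,0,0,0,0,0,0,0,0,0,0,0,0]}}

```text
t: 26.58
eef_pos: [0.6032, -0.3871, 0.1717]
orientation: [[0.986, -0.167, 0.004], [-0.167, -0.986, -0.0], [0.004, -0.0, -1.0]]
force: [-5.0, -1.8, -0.1]
width: 0.0087
gripper_force: 39.4
```

Request:
{"api": "step_arm", "payload": {"series": [0.004,0,0,0,0,0,0,0.003,0,0,0,0,0,0,0,0,0,0,0,0,0]}}

```text
t: 26.95
eef_pos: [0.6046, -0.3873, 0.1716]
orientation: [[0.986, -0.167, 0.003], [-0.167, -0.986, -0.0], [0.003, -0.0, -1.0]]
force: [-5.4, -0.2, -0.7]
width: 0.0088
gripper_force: 39.4
```

```bash
cat >> h.py <<'E'
def fit():
    _,L=LL('side')
    k=(abs(L[...,0]+.026)<.01)&(L[...,1]>-.09)&(L[...,1]<-.04)&(L[...,2]>.181)&(L[...,2]<.188)
    q=L[k];print(k.sum(),np.polyfit(q[:,1],q[:,0],1),q[:,0].mean())
E
python3 - <<'E'
from h import *
rep();hook(-.114,'side');fit()
E
```

```text
t 26.95 loc [-0.0117 -0.0332  0.1716] F loc [-5.3 -1.1 -0.7] w 0.0088 gf 39.4
 rot left scaled [-0.0001 -0.0014  0.    ]
side arm n 112 angle med 0.7 pct [-3.5  4.5]
82 [-0.00435949 -0.02430382] -0.02402068964792469
```

Request:
{"api": "step_arm", "payload": {"series": [0.004,0,0,0,0,0,0,0.003,0,0,0,0,0,0,0,0,0,0,0,0,0]}}

```text
t: 27.42
eef_pos: [0.6058, -0.3876, 0.1715]
orientation: [[0.986, -0.167, 0.002], [-0.167, -0.986, 0.0], [0.002, -0.0, -1.0]]
force: [-11.1, 1.0, 0.4]
width: 0.0087
gripper_force: 39.9
```

```bash
python3 - <<'E'
from h import *
rep();hook(-.114,'side');fit()
E
```

```text
t 27.43 loc [-0.0104 -0.0332  0.1715] F loc [-11.1  -0.8   0.4] w 0.0087 gf 39.9
 rot left scaled [-0.0002 -0.001  -0.0001]
side arm n 108 angle med 0.4 pct [-3.6  4.1]
72 [ 0.03332458 -0.02181573] -0.023975634291410943
```

Request:
{"api": "step_arm", "payload": {"series": [0.003,0,0,0,0,0,0,0,0,0,0,0,0,0,0,0,0,0,0,0,0]}}

```text
t: 27.9
eef_pos: [0.6065, -0.3877, 0.1714]
orientation: [[0.986, -0.167, 0.002], [-0.167, -0.986, 0.0], [0.002, -0.0, -1.0]]
force: [-7.4, 0.2, -1.9]
width: 0.0087
gripper_force: 39.0
```

Request:
{"api": "step_arm", "payload": {"series": [0.003,0,0,0,0,0,0,0,0,0,0,0,0,0]}}

```text
t: 28.15
eef_pos: [0.6069, -0.3878, 0.1714]
orientation: [[0.986, -0.167, 0.001], [-0.167, -0.986, 0.0], [0.001, -0.001, -1.0]]
force: [-12.0, 1.4, 0.3]
width: 0.0088
gripper_force: 40.0
```

```bash
python3 - <<'E'
from h import *
for i in range(4):
    rep();fit()
E
```

```text
t 28.15 loc [-0.0093 -0.0333  0.1714] F loc [-12.1  -0.6   0.3] w 0.0088 gf 40.0
 rot left scaled [-0.0003 -0.0007 -0.0002]
76 [ 0.07175503 -0.01835981] -0.023013709831966787
t 28.20 loc [-0.0093 -0.0332  0.1714] F loc [-12.4  -0.4   0.3] w 0.0087 gf 40.0
 rot left scaled [-0.0003 -0.0006 -0.0002]
70 [ 0.0427621  -0.01980374] -0.02264894318271358
t 28.25 loc [-0.0094 -0.0333  0.1714] F loc [-12.8  -0.7  -0.5] w 0.0086 gf 40.0
 rot left scaled [-0.0003 -0.0007 -0.0002]
78 [ 0.02362714 -0.02126591] -0.022819051325278478
t 28.30 loc [-0.0093 -0.0333  0.1714] F loc [-12.2   0.1   0.8] w 0.0086 gf 40.0
 rot left scaled [-0.0003 -0.0007 -0.0002]
73 [ 0.05521157 -0.01945061] -0.023067276234269036
```

Firm and steady at 12 N, where the free turn needed about 5 N, so this is the flat stop. I'll relax, release and withdraw.

Request:
{"api": "step_arm", "payload": {"series": [-0.004,0,0,0,0,0,0,0,0,0,0,0,0,0.2,0,0,0,0,0,0,0.35,0,0,-0.08,0,0,0,0.35,0,0,-0.16,0,0,0,0.35]}}

```text
t: 28.98
eef_pos: [0.6069, -0.3873, 0.2324]
orientation: [[0.986, -0.166, 0.003], [-0.166, -0.986, 0.0], [0.003, -0.001, -1.0]]
force: [-0.2, 0.9, 1.3]
width: 0.03
gripper_force: 0.0
```

Request:
{"api": "step_arm", "payload": {"series": [-0.05,0.1,-0.16,0,0,0,0.35,-0.15,0.15,-0.05,0,0,0,0.35,-0.2,0.12,0,0,0,0,0.35,-0.2,0.1,0,0,0,0,0.35,-0.1,0.05,0,0,0,0,0.35]}}

```text
t: 29.6
eef_pos: [0.4098, -0.4884, 0.2858]
orientation: [[0.985, -0.17, 0.005], [-0.17, -0.985, -0.003], [0.006, 0.002, -1.0]]
force: [0.5, 0.7, 1.2]
width: 0.0294
gripper_force: 0.0
```

Request:
{"api": "step_arm", "payload": {"series": [-0.1,0.15,0,0,0,0,0.35,-0.1,0.15,0,0,0,0,0.35,0,0,0,0,0,0,0.35,0,0,0,0,0,0,0.35]}}

```text
t: 30.1
eef_pos: [0.3516, -0.5522, 0.2844]
orientation: [[0.986, -0.167, 0.005], [-0.167, -0.986, -0.001], [0.005, 0.0, -1.0]]
force: [0.1, 0.4, 0.4]
width: 0.0298
gripper_force: 0.0
```

```bash
python3 - <<'E'
from h import *
rep();hook(-.114,'side');fit()
s,L=LL('top');s2,_=LL('side')
for nm,c in(('a',(-.024,-.034)),('b',(-.102,.0655))):
    k=(np.hypot(L[...,0]-c[0],L[...,1]-c[1])<.015)&(L[...,2]>.203)&(L[...,2]<.218)
    print(nm,k.sum(),L[k].mean(0).round(4) if k.sum() else '')
a=cv2.resize(s['image'][160:270,250:400,::-1],(400,293),interpolation=cv2.INTER_CUBIC)
b=cv2.resize(s2['image'][150:300,220:400,::-1],(400,333),interpolation=cv2.INTER_CUBIC)
cv2.imwrite('pics/f.png',np.hstack([a,b[:293]]))
E
```

```text
t 30.10 loc [-0.2336 -0.238   0.2844] F loc [-0.   0.4  0.4] w 0.0298 gf 0.0
 rot left scaled [ 0.0002 -0.0026  0.0003]
side arm n 119 angle med 2.0 pct [-2.6  5.4]
77 [-0.03302784 -0.02742665] -0.025239504917368396
a 16 [-0.0239 -0.0341  0.2117]
b 23 [-0.0992  0.0649  0.2113]
```

View pics/f.png

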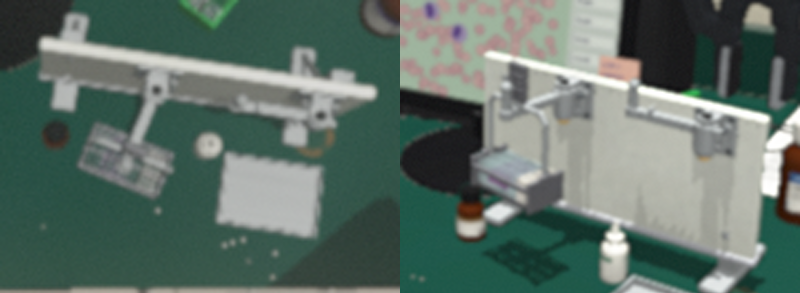

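Carrier hangs on hook_b in both views and hook_a looks flat. But hook_a sprang back about 1° on release, so I'll reseat it with a gentle push of the shut fingers against the front of its post.

Request:
{"api": "step_arm", "payload": {"series": [0.124,-0.136,0,0,0,0,0,0.124,-0.136,0,0,0,0,0,0.124,-0.136,0,0,0,0,0,0.124,-0.136,0,0,0,0,0,0.124,-0.136,0,0,0,0,0]}}

```text
t: 30.92
eef_pos: [0.5336, -0.4088, 0.2843]
orientation: [[0.986, -0.166, 0.004], [-0.166, -0.986, -0.001], [0.005, -0.0, -1.0]]
force: [-0.1, 0.5, 1.4]
width: -0.0003
gripper_force: 0.0
```

Request:
{"api": "step_arm", "payload": {"series": [0.122,-0.136,0,0,0,0,0,0,0,0.08,0,0,0,0,0,0,0.1,0,0,0,0,0,0,0,0,0,0,0]}}

```text
t: 31.42
eef_pos: [0.5668, -0.3816, 0.2371]
orientation: [[0.986, -0.167, 0.001], [-0.167, -0.986, 0.001], [0.001, -0.001, -1.0]]
force: [-0.8, 0.3, 0.8]
width: -0.0001
gripper_force: 0.0
```

```bash
python3 - <<'E'
from h import *
rep([-.048,-.033,.168]);tips(.235);fit()
E
```

```text
t 31.43 loc [-0.0499 -0.0339  0.2371] F loc [-0.8  0.2  0.8] w -0.0001 gf 0.0
 rot left scaled [-0.0005 -0.0003  0.0002]
 shift left scaled [ 0.0074 -0.0033  0.2764]
0.265 13 [-0.061 -0.041] [-0.043 -0.028] 106.0
0.27 16 [-0.064 -0.045] [-0.055 -0.021] 108.0
0.275 31 [-0.063 -0.048] [-0.046 -0.02 ] 80.0
0.28 35 [-0.063 -0.048] [-0.044 -0.021] 80.0
0.285 31 [-0.065 -0.05 ] [-0.046 -0.021] 82.0
0.29 36 [-0.064 -0.05 ] [-0.044 -0.021] 76.0
84 [-0.00542464 -0.02524381] -0.024885195329619407
```

Request:
{"api": "step_arm", "payload": {"series": [0,0,0.09,0,0,0,0,0,0,0.1,0,0,0,0,0,0,0.08,0,0,0,0,0.02,0,0,0,0,0,0,0,0,0,0,0,0,0]}}

```text
t: 32.15
eef_pos: [0.5741, -0.3833, 0.1727]
orientation: [[0.986, -0.167, 0.005], [-0.167, -0.986, -0.001], [0.006, 0.0, -1.0]]
force: [-0.1, -1.6, -0.2]
width: 0.0
gripper_force: 0.0
```

Request:
{"api": "step_arm", "payload": {"series": [0.016,0,0,0,0,0,0,0,0,0,0,0,0,0,0,0,0,0,0,0,0]}}

```text
t: 32.52
eef_pos: [0.5772, -0.3837, 0.1719]
orientation: [[0.986, -0.167, 0.004], [-0.167, -0.986, -0.001], [0.004, 0.0, -1.0]]
force: [0.3, -0.2, -0.6]
width: 0.0
gripper_force: 0.0
```

```bash
python3 - <<'E'
from h import *
rep();tips(.19)
E
```

```text
t 32.52 loc [-0.0393 -0.0342  0.1719] F loc [ 0.3 -0.1 -0.6] w 0.0000 gf 0.0
 rot left scaled [ 0.     -0.0021  0.0002]
0.19 78 [-0.027 -0.083] [0.01  0.013] 156.0
0.195 50 [-0.027 -0.083] [0.01  0.015] 161.0
0.2 7 [-0.052 -0.042] [-0.035 -0.03 ] 111.0
0.205 19 [-0.054 -0.046] [-0.038 -0.023] 101.0
0.21 29 [-0.054 -0.048] [-0.033 -0.021] 86.0
0.215 33 [-0.054 -0.049] [-0.035 -0.021] 80.0
0.22 28 [-0.053 -0.049] [-0.033 -0.02 ] 76.0
0.225 33 [-0.053 -0.049] [-0.034 -0.02 ] 79.0
0.23 35 [-0.055 -0.049] [-0.034 -0.022] 73.0
0.235 30 [-0.056 -0.048] [-0.033 -0.021] 77.0
0.24 26 [-0.055 -0.052] [-0.045 -0.009] 52.0
0.245 48 [-0.056 -0.065] [-0.045 -0.005] 46.0
```

Request:
{"api": "step_arm", "payload": {"series": [0,0,0.012,0,0,0,0,0.006,0,0,0,0,0,0,0.006,0,0,0,0,0,0,0,0,0,0,0,0,0]}}

```text
t: 33.08
eef_pos: [0.58, -0.3842, 0.1685]
orientation: [[0.986, -0.167, 0.004], [-0.167, -0.986, -0.0], [0.004, -0.0, -1.0]]
force: [-1.4, 0.1, 0.2]
width: -0.0002
gripper_force: 0.7
```

Request:
{"api": "step_arm", "payload": {"series": [0.004,0,0,0,0,0,0,0,0,0,0,0,0,0,0,0,0,0,0,0,0]}}

```text
t: 33.45
eef_pos: [0.5809, -0.3844, 0.1686]
orientation: [[0.986, -0.167, 0.004], [-0.167, -0.986, -0.001], [0.004, -0.0, -1.0]]
force: [-2.9, 1.8, 0.2]
width: 0.0001
gripper_force: 1.7
```

Request:
{"api": "step_arm", "payload": {"series": [0.004,0,0,0,0,0,0,0,0,0,0,0,0,0,0,0,0,0,0,0,0]}}

```text
t: 33.83
eef_pos: [0.5817, -0.3844, 0.1685]
orientation: [[0.986, -0.167, 0.003], [-0.167, -0.986, -0.0], [0.003, -0.0, -1.0]]
force: [-3.9, 2.5, 0.4]
width: 0.0002
gripper_force: 2.7
```

In contact. Pressing on in small steps.

Request:
{"api": "step_arm", "payload": {"series": [0.004,0,0,0,0,0,0,0,0,0,0,0,0,0,0,0,0,0,0,0,0]}}

```text
t: 34.2
eef_pos: [0.5824, -0.3845, 0.1684]
orientation: [[0.986, -0.167, 0.003], [-0.167, -0.986, -0.0], [0.003, -0.0, -1.0]]
force: [-6.0, 2.6, 0.2]
width: -0.0002
gripper_force: 3.5
```

Request:
{"api": "step_arm", "payload": {"series": [0.004,0,0,0,0,0,0,0,0,0,0,0,0,0,0,0,0,0,0,0,0]}}

```text
t: 34.58
eef_pos: [0.5832, -0.3846, 0.1684]
orientation: [[0.986, -0.167, 0.002], [-0.167, -0.986, 0.0], [0.002, -0.001, -1.0]]
force: [-8.9, 3.0, 1.3]
width: 0.0002
gripper_force: 4.3
```

```bash
python3 - <<'E'
from h import *
rep();fit();rep();hook(-.114,'side')
E
```

```text
t 34.58 loc [-0.0333 -0.0341  0.1684] F loc [-9.3  1.5  1.3] w 0.0002 gf 4.3
 rot left scaled [-0.0003 -0.0011  0.0001]
77 [ 0.01636053 -0.02241316] -0.023490188245931833
t 34.62 loc [-0.0333 -0.0341  0.1684] F loc [-8.4  1.5  1.6] w 0.0000 gf 4.3
 rot left scaled [-0.0002 -0.0011  0.0001]
side arm n 117 angle med 0.3 pct [-4.4  3.3]
```

The force rises about 3 N/mm from first contact to 9 N, which matches the bush, so the arm rests on its stop. Retreating.

Request:
{"api": "step_arm", "payload": {"series": [-0.02,0,0,0,0,0,0,-0.06,0,0,0,0,0,0,0,0,-0.1,0,0,0,0,0,0,-0.2,0,0,0,0,-0.05,0.1,-0.1,0,0,0,0]}}

```text
t: 35.3
eef_pos: [0.549, -0.4028, 0.2716]
orientation: [[0.987, -0.163, 0.008], [-0.163, -0.987, -0.002], [0.008, 0.0, -1.0]]
force: [0.3, -0.4, -0.8]
width: 0.0
gripper_force: 0.0
```

Request:
{"api": "step_arm", "payload": {"series": [-0.15,0.15,0,0,0,0,0,-0.15,0.15,0,0,0,0,0,-0.15,0.15,0,0,0,0,0,-0.1,0.1,0,0,0,0,0,0,0,0,0,0,0,0]}}

```text
t: 35.92
eef_pos: [0.3854, -0.5188, 0.2685]
orientation: [[0.985, -0.172, 0.004], [-0.172, -0.985, -0.002], [0.004, 0.001, -1.0]]
force: [1.3, 0.2, -0.3]
width: 0.0
gripper_force: 0.0
```

```bash
python3 - <<'E'
from h import *
rep();hook(-.114,'side');fit()
s,L=LL('top')
for nm,c,lo,hi in(('a',(-.024,-.034),.203,.218),('b',(-.102,.0655),.203,.218),('tab',(-.089,.062),.222,.24)):
    k=(np.hypot(L[...,0]-c[0],L[...,1]-c[1])<.015)&(L[...,2]>lo)&(L[...,2]<hi)
    print(nm,k.sum(),L[k].mean(0).round(4) if k.sum() else '')
E
```

```text
t 35.92 loc [-0.2058 -0.1995  0.2685] F loc [ 1.2  0.4 -0.3] w 0.0000 gf 0.0
 rot left scaled [ 0.0007 -0.0021 -0.0023]
side arm n 118 angle med 1.8 pct [-2.9  5.7]
79 [ 0.03725461 -0.02251285] -0.025021668535257117
a 16 [-0.0239 -0.034   0.212 ]
b 23 [-0.099   0.0651  0.211 ]
tab 32 [-0.0882  0.0604  0.2298]
```

```bash
python3 -c "
from rig import ctrl
print(ctrl.hand_in())"
```

```text
the job is handed in; nothing more can be done
None
```

The job is handed in at about 36 s: the carrier hangs on hook_b behind its post, hook_b was swung out to its stop at about 76°, hook_a is folded flat against its stop, and the gripper is clear. No judging result was returned.

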